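# Free a seized locking pin and open a mould frame

## Task

The dowel pin that locks the swing bar over the mould frame has seized in its bore. Grip its T-handle and work it free by twisting it to and fro while pulling gently upward, without dragging the loosely seated frame up off its base plate; put the pin down inside the shallow steel tray, and then swing the bar well aside (at least 60 degrees, either way) so that the mould lies open. Leave the mould in the frame, and the opened mould half beside it undisturbed.

Things in the scene. Friction and masses are not known exactly. Their poses are not given: they have to be found in the camera images.
- base: dark steel base plate, 190 (x) x 120 (y) x 10 mm, fixed on the bench (z = 0). Origin: centre of its underside; z up; x runs along the swing bar, from its pivot (x = -54 mm) to the seized pin (x = +56 mm). On it rests the aluminium frame, 150 (x) x 72 (y) mm, top 46 mm above the bench, with an ear and short guide post at y = +-47 mm, up to 36 mm high
- frame (a joint): lift of the aluminium frame off the base plate along its guide posts, m: 0 = resting, at most 0.03. Only its weight (about 1.5 kg with bar and mould) holds it down, so a straight pull on the pin (friction 20 to 29 N) lifts the frame too. It must stay under 6 mm
- pin: loose steel dowel pin, upright, 130 g: shank 14 mm in diameter, 60 mm long, T-handle on top. Origin: centre of its foot; z up the shank, x along the T-handle. At the start the foot is 14 mm above the bench, 32 mm deep in the bore. It turns any amount, sticks for the first 12 to 14 mm of the way up, then slides freely; clear of frame and bar's eye after 45 mm
- pin_handle (a point): centre of the pin's T-handle, a bar 36 mm long (pin x), 10 mm thick (pin y, grip here) and 16 mm high, 68 mm above the foot. At the start it is 82 mm above the bench, its underside 19 mm above the top of the swing bar; its length lies within 0.3 rad of the bar's
- bore_mouth (a point): centre of the 15 mm bore's mouth in the frame's top, 46 mm above the bench. While the pin turns, its friction acts mostly against the turning, so it comes up with a few newtons if raised at most about 1.7 mm a radian turned (a quarter of the slip at the shank's surface); where the turning stops or reverses it grips again
- bar (a joint): angle of the dark steel swing bar about its upright pivot, rad: 0 = across the mould, locked by the pin through its eye; turns freely with light friction (0.06 N m) to 1.6 either way once the pin is out; positive = counter-clockwise from above. Bar 22 mm wide, 8 mm thick, top 55 mm above the bench, eye 110 mm from the pivot; it stays where it is left
- bar_knob (a point): upright black knob on the swing bar, 16 mm in diameter, 50 mm from the pivot, 60 mm from the pin. This point is its middle, 78 mm above the bench; its top is at 89 mm; the black grip is 22 mm high, on a 10 mm thick stem. Moves with the bar
- bar_pivot (a point): pivot axis of the swing bar, a bolt 16 mm in diameter at the bar's other end, whose head ends 60 mm above the bench
- tray: empty shallow steel tray, loose, 0.5 kg, 190 (x) x 150 (y) mm, 35 mm high, walls and floor 3 mm. Origin: centre of its underside on the bench. It stands to the right of the frame
- mould: pink rubber mould 64 x 47 x 23 mm lying loose in the frame's pocket, under the bar, its top 41 mm above the bench. Origin: centre of its underside
- open_mould: bystander: opened mould half, cream below and pink above, 86 x 66 x 24 mm, loose. Origin: centre of its underside
Not all that is in view belongs to the job. What is shaped like the pin but turquoise is not meant. Leave any purple look-alike of the mould alone.

How it is judged:
By the outcome, as a careful person would: the job done as asked, in the order asked, and still so for the second after the job is handed in, with the robot touching nothing.
It also fails if it takes over 72 s, if anything falls off the work surface, if the arm or the gripper's body presses on something with over 40 N, if the wrist force passes 120 N, or if a joint passes its speed limit or range.

## Robot

A 7-joint arm with a two-finger parallel gripper is mounted at the origin on a cart in front of the work surface, level with it; the furniture and walls round the work are solid. World frame = base frame: x ahead of the robot, y to its left, z up, the work surface at z = 0. Lengths are in m, angles in rad, forces in N, time in s.
With the tool pointing down it reaches from about 0.425 to 0.925 m from the base axis. Payload 6.8 kg.
Tool frame: the origin (TCP) lies on the centre line of the jaws, within the pads' length; the fingertips stand 14 mm ahead of it and the grasp point (between the pads) lies 5 mm behind it; y points along the fingers, x is the direction in which the jaws open and shut, and the axes are right-handed (so a half turn about y gives the same grasp; the last joint's range is limited). The gripper opens to 85 mm and grips with 20 to 120 N. Pads are 22 mm wide; open, the fingers measure 114 mm over their backs; the gripper's body (76 mm by 85 mm) begins 54 mm behind the grasp point. The pads swing forward as they close: fully open they stand 13 mm farther back than shut.
Start: joints at [-1.275, 0.477, 0.022, 1.555, -0.011, 1.109, -0.083], TCP at [0.265, 0.621, 0.245] pointing down, gripper open.
Joint ranges: [-2.96, 2.96], [-0.34, 2.1], [-1.41, 1.46], [0.24, 2.44], [-1.37, 4.51], [0.17, 1.92], [-2.96, 2.96]. Speed limits (rad/s): [2.39, 2.39, 3.14, 3.14, 3.14, 3.14, 3.14].

## Interface

Orientations are given as a rotation vector (axis times angle).
In Python, from bench import get_obs, vision, ticket gives the robot as it stands. The module is installed in compiled form; this text tells all that it offers.
- The arm moves only by the tool jog_arm, never from a script. Its argument "motion" is a list of rows, each an object of numbers: "gripper": the finger opening in mm, from 0 to 85.4; "tx", "ty", "tz": the shift along the tool's x, y, z in mm; "ax", "ay", "az": the turn, a rotation vector about the tool's x, y, z in rad. In form: [{"gripper": .., "tx": .., "ty": .., "tz": .., "ax": .., "ay": .., "az": ..}, ...]. A call has 1 to 12 rows; each row shifts and turns the commanded pose from where the row before left it, along the tool's axes as they then stand; what a row does not reach is not made up. A row lasts 1/10 s, in which the tool goes at most 50 mm and 8.59 degrees, less where a joint would pass 70% of its speed; a pose out of reach is approached as far as the arm can. A call is refused whole if a number of a shift passes 50 or a number of a turn 0.15, either way. A call with a gripper value outside its range is refused whole. The fingers move at their own pace and stop on an object; "newtons" is the grip in N (left out, the last holds). Time passes only in rows, so rows that do not move let the fingers close. It gives the time, the measured TCP pose, the force and the opening at its end, in the units of the state.
- get_obs(): the state, without advancing time (a new reading comes with each control period).
- vision.grab_frame(name): name is "scene" or "top"; returns the picture (480x640x3 uint8, red, green, blue); there is no depth.
- vision.get_calibration(name): a dict with "camera_matrix" (3x3 intrinsics, pixels), "world_from_camera" (4x4, takes a point from camera to world coordinates). Camera axes: x right, y down, z forward; pixel columns grow to the right and rows downward; lengths in m; the calibration is good to about 2 mm. A picture is of the moment at which its call begins. get_calibration takes no time and is no camera call.
- ticket.hand_in(): hands the job in, once; it reports no verdict.
The state is a dict: "clock": time; "joints": joint angles; "qvel": joint speeds; "tau": joint torques, N m; "tcp_pos": TCP position; "orientation": TCP orientation; "contact_force": force on the tool from outside, world axes, zero at the start; "moment": the same for the moment, N m; "grip_width": finger opening in m.
Only numpy, scipy, OpenCV 4.12 (cv2) and the standard library are available. Lean on these libraries where they do the work, as an engineer would, in place of code of your own. Each camera call takes 0.05 s, during which the arm holds its last target.

## Working session

There is one attempt and no reset: what is moved stays moved. The work goes in short steps, Python scripts to look and compute and a tool call to move; the robot and the scene stay as the last step left them, time stands still between calls to the robot, and variables do not carry over. Pictures are saved under pics/ and viewed, and the job is handed in when it is done.

Besides the shell and the picture viewer there is one more tool, called after "Call:" as name(argument=value, ...) on one line, values as JSON. jog_arm: Moves the arm, as the interface text tells. Its arguments: {"type":"object","properties":{"motion":{"type":"array"},"newtons":{"type":"number"}},"required":["motion"]}

```bash
ls; mkdir -p pics; python3 - <<'E'
from bench import get_obs, vision
import cv2, json
o=get_obs(); print(o)
for n in ("scene","top"):
    im=vision.grab_frame(n); cv2.imwrite(f"pics/{n}0.png",im[:,:,::-1])
    c=vision.get_calibration(n); print(n,c)
E
```

```text
pics
{'clock': 0.0, 'joints': array([-1.27512742,  0.4777887 ,  0.02234218,  1.55646881, -0.01149229,
        1.10929416, -0.08310211]), 'qvel': array([-5.16574755e-04, -9.45197297e-05, -6.93961077e-05, -1.53443507e-03,
        1.38267077e-03,  8.18725522e-04,  5.83680727e-05]), 'tau': array([-2.95011150e-04, -5.96457517e+01,  1.60820983e+00, -2.81184840e+01,
        1.25366074e-02,  9.50599322e-03, -1.98860960e-05]), 'tcp_pos': array([0.26498927, 0.62018648, 0.24432606]), 'orientation': array([-1.37472977, -0.90581957,  0.90819624]), 'contact_force': array([0.18633689, 0.00434539, 0.83254374]), 'moment': array([-0.02872279, -0.03515206,  0.00280099]), 'grip_width': 0.08543522865744949}
scene {'camera_matrix': array([[596.61815705,   0.        , 317.30350878],
       [  0.        , 596.61815705, 240.19477449],
       [  0.        ,   0.        ,   1.        ]]), 'world_from_camera': array([[ 0.51058759, -0.64023823,  0.57392972, -0.08093689],
       [-0.85963764, -0.39406929,  0.32516539, -0.72015224],
       [ 0.01798476, -0.659397  , -0.75157977,  0.82332076],
       [ 0.        ,  0.        ,  0.        ,  1.        ]])}
top {'camera_matrix': array([[474.913099  ,   0.        , 316.76850683],
       [  0.        , 474.913099  , 238.15741993],
       [  0.        ,   0.        ,   1.        ]]), 'world_from_camera': array([[-0.01896087, -0.99106497,  0.1320254 ,  0.34123024],
       [-0.99980942,  0.01818059, -0.00711315, -0.41756409],
       [ 0.00464929, -0.13213511, -0.99122081,  0.93476942],
       [ 0.        ,  0.        ,  0.        ,  1.        ]])}
```

View pics/scene0.png

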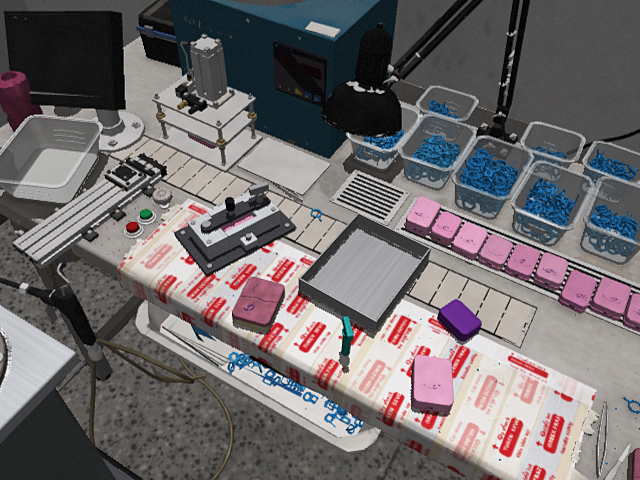

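View pics/top0.png

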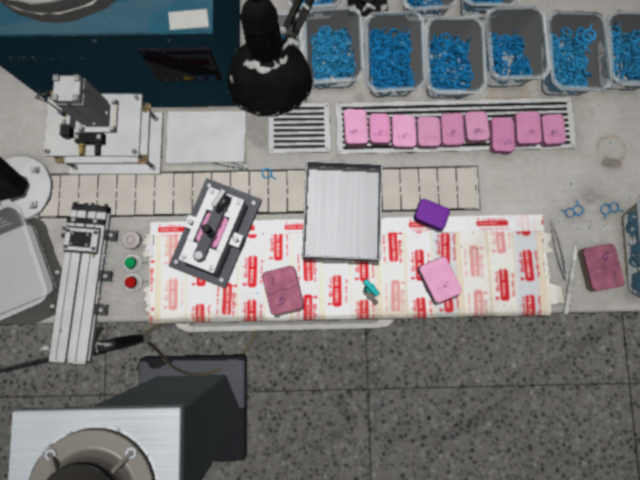

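```bash
cat > h.py <<'E'
import numpy as np, cv2
from bench import get_obs, vision
def grab(n,name):
    im=vision.grab_frame(n)[:,:,::-1].copy(); cv2.imwrite(f"pics/{name}.png",im); return im
def ray(n,u,v,z):
    c=vision.get_calibration(n);K=c["camera_matrix"];T=c["world_from_camera"]
    d=T[:3,:3]@np.linalg.solve(K,[u,v,1.]);o=T[:3,3]
    return o+d*(z-o[2])/d[2]
def proj(n,p):
    c=vision.get_calibration(n);K=c["camera_matrix"];T=c["world_from_camera"]
    q=K@(T[:3,:3].T@(np.array(p)-T[:3,3])); return q[:2]/q[2]
def tri(uv1,uv2):
    A=[];b=[]
    for n,(u,v) in (("scene",uv1),("top",uv2)):
        c=vision.get_calibration(n);K=c["camera_matrix"];T=c["world_from_camera"]
        P=K@np.linalg.inv(T)[:3]
        for r,w in ((0,u),(1,v)):
            e=P[r]-w*P[2]; A.append(e[:3]); b.append(-e[3])
    x,res,_,_=np.linalg.lstsq(np.array(A),np.array(b),rcond=None); return x,res
def crop(src,dst,x0,y0,x1,y1,s):
    im=cv2.imread(f"pics/{src}.png")[y0:y1,x0:x1]
    cv2.imwrite(f"pics/{dst}.png",cv2.resize(im,None,fx=s,fy=s,interpolation=cv2.INTER_CUBIC))
E
python3 -c "
from h import *
crop('scene0','c1',170,175,310,280,5.5)
crop('top0','c2',160,170,270,290,5)
"
```

```text
(no output)
```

View pics/c1.png

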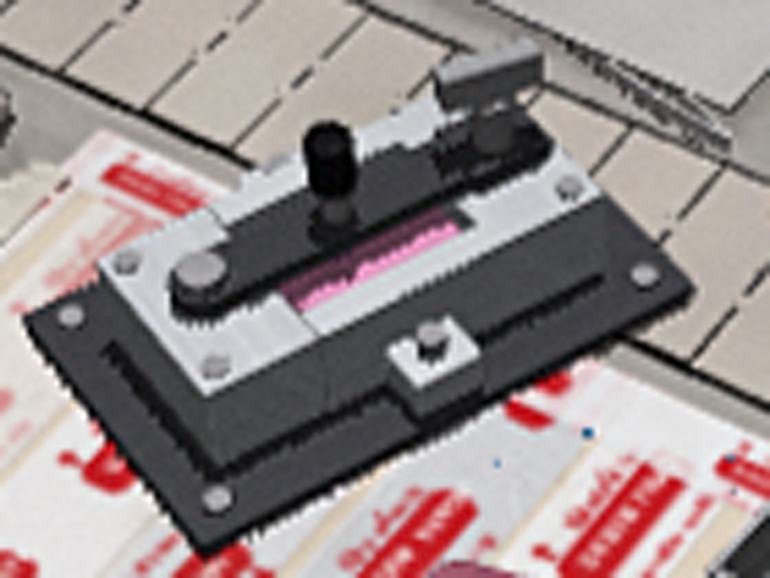

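View pics/c2.png

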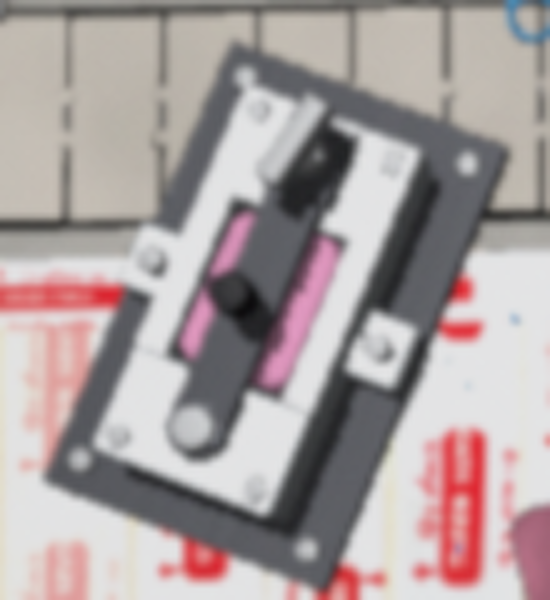

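```bash
cat > fit.py <<'E'
from h import *
from scipy.optimize import least_squares
S=lambda x,y:(170+(x+.5)/5.5-.5,175+(y+.5)/5.5-.5)
T=lambda x,y:(160+(x+.5)/5-.5,170+(y+.5)/5-.5)
# order from pivot(near) to pin(far): base x along bar
obs=[("scene",S(22,318),(-.095,.060,.010)),("scene",S(207,550),(-.095,-.060,.010)),("scene",S(692,290),(.095,-.06,.01)),
("top",T(235,42),(.095,.06,.01)),("top",T(508,150),(.095,-.06,.01)),("top",T(327,588),(-.095,-.06,.01)),("top",T(45,482),(-.095,.06,.01)),
("scene",S(200,268),(-.054,0,.060)),("top",T(192,425),(-.054,0,.060)),
("scene",S(330,136),(-.004,0,.089)),("top",T(233,290),(-.004,0,.089))]
def w(p,l):
    c,s=np.cos(p[2]),np.sin(p[2]); return np.array([p[0]+c*l[0]-s*l[1],p[1]+s*l[0]+c*l[1],l[2]])
f=lambda p:np.concatenate([proj(n,w(p,l))-uv for n,uv,l in obs])
r=least_squares(f,[.35,-.25,-.4],loss="soft_l1"); p=r.x
if __name__=="__main__":
    print(p,np.round(f(p).reshape(-1,2),1).tolist())
    print("pin",w(p,(.056,0,.082)),"knob",w(p,(-.004,0,.078)),"piv",w(p,(-.054,0,.06)))
    print("pred handle top px",proj("scene",w(p,(.056,0,.090))),proj("top",w(p,(.056,0,.090))))
    # handle ends top face
    # scene top-face: left corner(433,75)? right; top cam: (310,95)-(270,170)
    print("top handle centre meas",T(296,138), "scene", S(488,62))
    print(tri(S(488,62),T(296,138)))
    a=ray("top",*T(318,100),.09);b=ray("top",*T(273,172),.09);print("handle yaw rel",np.arctan2(*(a-b)[[1,0]])-p[2],np.linalg.norm(a-b))
    a=ray("scene",*S(540,42),.09);b=ray("scene",*S(440,74),.09);print("handle scene",np.arctan2(*(a-b)[[1,0]])-p[2],np.linalg.norm(a-b))
E
python3 fit.py; python3 -c "
from h import *
crop('scene0','c3',240,175,280,205,16)
crop('top0','c4',205,180,240,215,16)
crop('top0','c5',290,150,395,270,5)
crop('scene0','c6',290,205,440,340,5)
"
```

```text
[ 0.48192708 -0.22604369 -0.38931533] [[-1.1, 0.6], [-1.5, 0.4], [0.2, -0.3], [-0.0, -1.5], [1.1, -1.7], [0.4, 0.3], [-0.2, -0.9], [-0.6, 0.8], [0.9, -0.5], [-1.0, 1.0], [-0.3, -0.8]]
pin [ 0.53373655 -0.24729877  0.082     ] knob [ 0.4782264  -0.22452547  0.078     ] piv [ 0.43196794 -0.20554771  0.06      ]
pred handle top px [257.60885943 185.8598125 ] [218.75469034 196.22727644]
top handle centre meas (218.8, 197.2) scene (258.3181818181818, 185.86363636363637)
(array([ 0.53231866, -0.24886868,  0.09188171]), array([0.69181653]))
handle yaw rel -0.1583092406564336 0.030893655272777616
handle scene -0.18374510533188904 0.034882133597446754
```

View pics/c3.png

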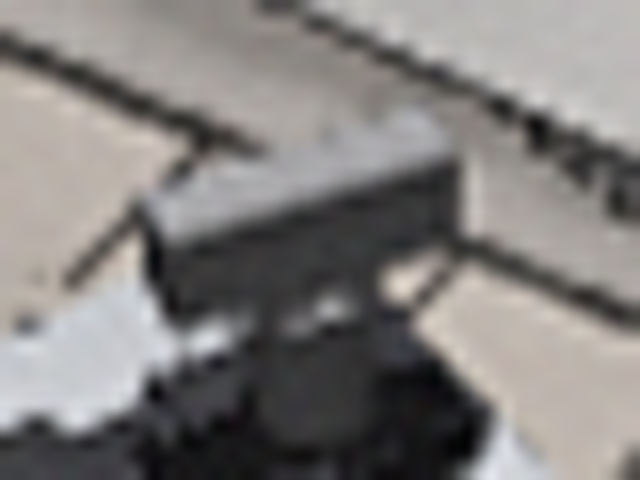

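View pics/c4.png

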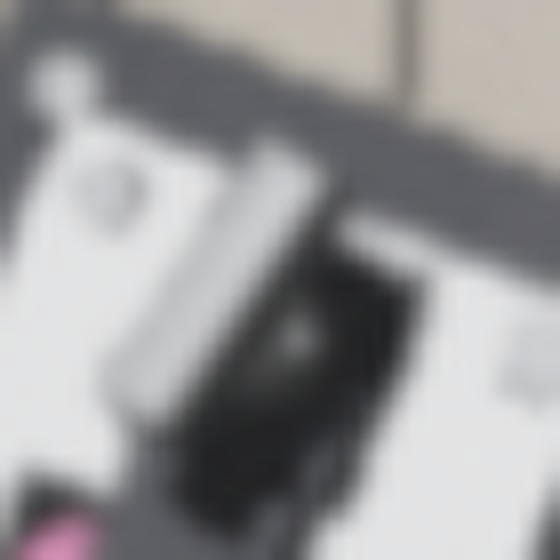

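View pics/c5.png

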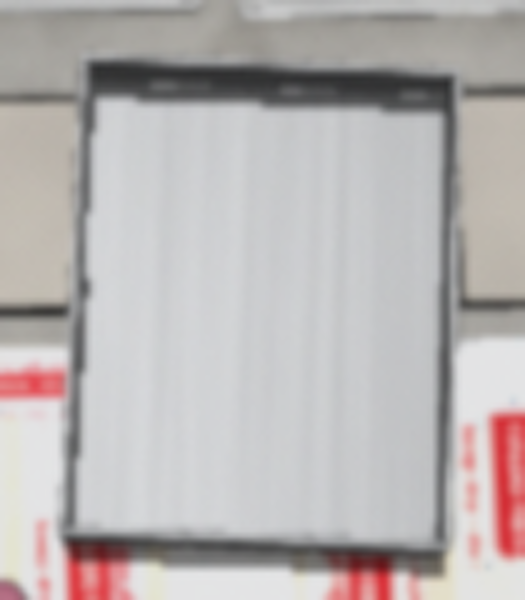

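View pics/c6.png

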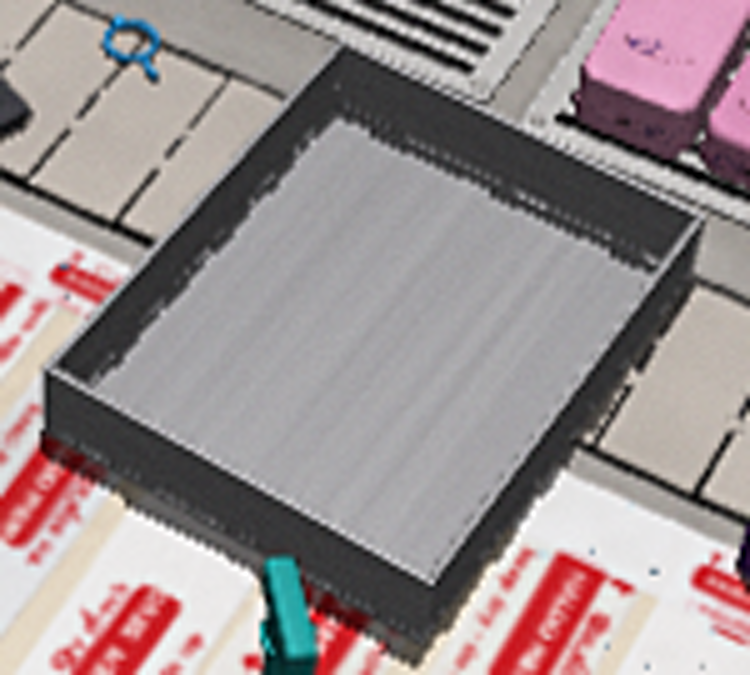

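```bash
cat > fit2.py <<'E'
from fit import *
S3=lambda x,y:np.array((240+(x+.5)/16-.5,175+(y+.5)/16-.5))
T4=lambda x,y:np.array((205+(x+.5)/16-.5,180+(y+.5)/16-.5))
ob=[("scene",S3(147,203),(-.018,.005)),("scene",S3(185,245),(-.018,-.005)),("scene",S3(455,155),(.018,-.005)),("scene",S3(412,108),(.018,.005)),
("top",T4(258,142),(.018,.005)),("top",T4(328,178),(.018,-.005)),("top",T4(165,425),(-.018,-.005)),("top",T4(98,380),(-.018,.005))]
def g(q):return np.concatenate([proj(n,w(q,(*l,.09)))-uv for n,uv,l in ob])
q=least_squares(g,[*w(p,(.056,0,0))[:2],p[2]]).x
if __name__=="__main__":
    print("handle",q,q[2]-p[2],"base-frame",np.array([[np.cos(p[2]),np.sin(p[2])],[-np.sin(p[2]),np.cos(p[2])]])@(q[:2]-p[:2]))
    print(np.round(g(q).reshape(-1,2),1).tolist())
    T5=lambda x,y:(290+(x+.5)/5-.5,150+(y+.5)/5-.5); S6=lambda x,y:(290+(x+.5)/5-.5,205+(y+.5)/5-.5)
    for uv in ((88,62),(458,76),(445,550),(66,540)): print("tray",ray("top",*T5(*uv),.035))
    for uv in ((340,45),(700,215),(435,580),(48,370)): print("trayS",ray("scene",*S6(*uv),.035))
    print("devtop",tri((207,42),(65,88)),"devplate",tri((255,115),(160,105)),tri((155,95),(47,120)),"lamp",tri((330,120),(232,90)),tri((375,30),(258,5)))
    print("monitor", tri((122,105),(3,200)))
    print("origin px",proj("top",(0,0,0)))
    from scipy.spatial.transform import Rotation as R
    print(R.from_rotvec(get_obs()["orientation"]).as_matrix().round(3))
E
python3 fit2.py
```

```text
handle [ 0.53350574 -0.24688836 -0.54569981] -0.15638448191907017 base-frame [0.05563069 0.00029209]
[[-1.9, 0.1], [-1.9, 1.0], [-0.2, 0.2], [0.1, -0.3], [0.7, -1.8], [1.1, -1.3], [0.8, 0.0], [0.3, 0.1]]
tray [ 0.61143725 -0.40818221  0.035     ]
tray [ 0.60326294 -0.55256535  0.035     ]
tray [ 0.41780114 -0.54077037  0.035     ]
tray [ 0.42428622 -0.39676769  0.035     ]
trayS [ 0.61551839 -0.40888989  0.035     ]
trayS [ 0.6091096  -0.55498828  0.035     ]
trayS [ 0.42514011 -0.54473346  0.035     ]
trayS [ 0.43221753 -0.39683305  0.035     ]
devtop (array([ 0.67987439, -0.04014344,  0.23320448]), array([8.77196229])) devplate (array([ 0.70445095, -0.12991192,  0.08877788]), array([24.66774631])) (array([0.67852493, 0.1015735 , 0.06511673]), array([181.17863018])) lamp (array([ 0.72334219, -0.28094373,  0.12454418]), array([11.42080716])) (array([ 0.75761158, -0.34451851,  0.31238043]), array([0.30144676]))
monitor (array([0.54000564, 0.08989777, 0.13387928]), array([334.31716736]))
origin px [ 92.2371589  491.84075506]
[[ 0.393 -0.001 -0.92 ]
 [ 0.92  -0.002  0.393]
 [-0.002 -1.    -0.   ]]
```

```bash
python3 - <<'E'
from h import *
for z in (.05,.1,.15): print(z,ray("scene",122,105,z).round(3),ray("scene",15,98,z).round(3))
for z in (.3,.4,.5): print(z,ray("scene",122,15,z).round(3),ray("scene",5,12,z).round(3))
for uv in ((20,185),(48,185),(22,165)):print(ray("top",*uv,.1).round(3), ray("top",*uv,.3).round(3))
E
python3 -c "
from h import *
crop('scene0','c7',0,0,270,200,2.9)
crop('top0','c8',0,60,260,330,2.2)"
```

```text
0.05 [0.621 0.165 0.05 ] [0.518 0.375 0.05 ]
0.1 [0.576 0.108 0.1  ] [0.48  0.304 0.1  ]
0.15 [0.53 0.05 0.15] [0.441 0.233 0.15 ]
0.3 [0.586 0.057 0.3  ] [0.486 0.232 0.3  ]
0.4 [ 0.459 -0.091  0.4  ] [0.378 0.05  0.4  ]
0.5 [ 0.331 -0.24   0.5  ] [ 0.27  -0.132  0.5  ]
[0.558 0.107 0.1  ] [ 0.506 -0.019  0.3  ]
[0.558 0.057 0.1  ] [ 0.506 -0.057  0.3  ]
[0.595 0.106 0.1  ] [ 0.534 -0.019  0.3  ]
```

View pics/c7.png

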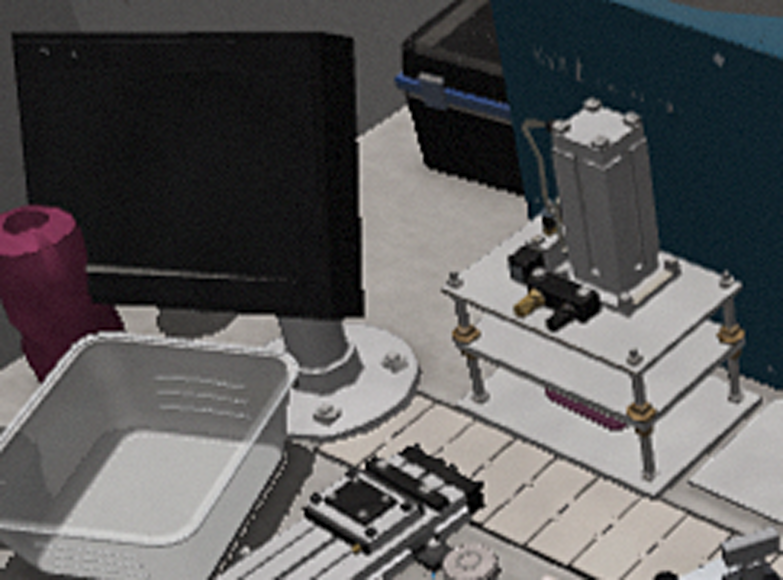

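View pics/c8.png

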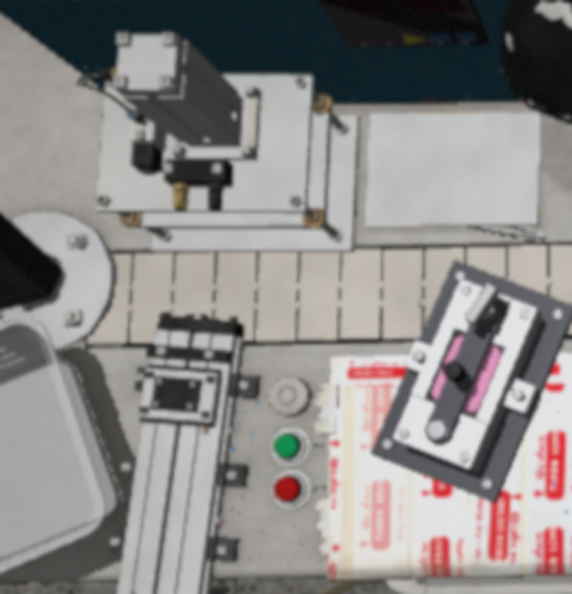

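Call:
jog_arm(motion=[{"gripper": 40,"ty": -50},{"ty": -50},{"ty": -50},{"tx": -34,"tz": -32.5},{"tx": -34,"tz": -32.5},{"tx": -34,"tz": -32.5},{"tx": -34,"tz": -32.5},{"tx": -34,"tz": -32.5},{"tx": -34,"tz": -32.5},{"tx": -34,"tz": -32.5},{"tx": -34,"tz": -32.5},{"tx": -34,"tz": -32.5}], newtons=60)

```text
schema error: expected keys gripper, tx, ty, tz, ax, ay, az
```

Call:
jog_arm(motion=[{"gripper": 40,"tx": 0,"ty": -50,"tz": 0,"ax": 0,"ay": 0,"az": 0},{"gripper": 40,"tx": 0,"ty": -50,"tz": 0,"ax": 0,"ay": 0,"az": 0},{"gripper": 40,"tx": 0,"ty": -50,"tz": 0,"ax": 0,"ay": 0,"az": 0},{"gripper": 40,"tx": -34,"ty": 0,"tz": -32.5,"ax": 0,"ay": 0,"az": 0},{"gripper": 40,"tx": -34,"ty": 0,"tz": -32.5,"ax": 0,"ay": 0,"az": 0},{"gripper": 40,"tx": -34,"ty": 0,"tz": -32.5,"ax": 0,"ay": 0,"az": 0},{"gripper": 40,"tx": -34,"ty": 0,"tz": -32.5,"ax": 0,"ay": 0,"az": 0},{"gripper": 40,"tx": -34,"ty": 0,"tz": -32.5,"ax": 0,"ay": 0,"az": 0},{"gripper": 40,"tx": -34,"ty": 0,"tz": -32.5,"ax": 0,"ay": 0,"az": 0},{"gripper": 40,"tx": -34,"ty": 0,"tz": -32.5,"ax": 0,"ay": 0,"az": 0}], newtons=60)

```text
clock: 1.1
tcp_pos: [0.3811, 0.3103, 0.395]
orientation: [-1.374, -0.906, 0.907]
contact_force: [0.4, -0.3, -0.1]
grip_width: 0.0401
```

Call:
jog_arm(motion=[{"gripper": 40,"tx": -37.7,"ty": 0,"tz": -29.9,"ax": 0,"ay": 0,"az": 0},{"gripper": 40,"tx": -37.7,"ty": 0,"tz": -29.9,"ax": 0,"ay": 0,"az": 0},{"gripper": 40,"tx": -37.7,"ty": 0,"tz": -29.9,"ax": 0,"ay": 0,"az": 0},{"gripper": 40,"tx": -37.7,"ty": 0,"tz": -29.9,"ax": 0,"ay": 0,"az": 0},{"gripper": 40,"tx": -37.7,"ty": 0,"tz": -29.9,"ax": 0,"ay": 0,"az": 0},{"gripper": 40,"tx": -37.7,"ty": 0,"tz": -29.9,"ax": 0,"ay": 0,"az": 0},{"gripper": 40,"tx": -37.7,"ty": 0,"tz": -29.9,"ax": 0,"ay": 0,"az": 0},{"gripper": 40,"tx": -37.7,"ty": 0,"tz": -29.9,"ax": 0,"ay": 0,"az": 0},{"gripper": 40,"tx": -37.7,"ty": 0,"tz": -29.9,"ax": 0,"ay": 0,"az": 0},{"gripper": 40,"tx": -37.7,"ty": 0,"tz": -29.9,"ax": 0,"ay": 0,"az": 0},{"gripper": 40,"tx": -37.7,"ty": 0,"tz": -29.9,"ax": 0,"ay": 0,"az": 0},{"gripper": 40,"tx": -37.7,"ty": 0,"tz": -29.9,"ax": 0,"ay": 0,"az": 0}])

```text
clock: 2.3
tcp_pos: [0.5333, -0.246, 0.3951]
orientation: [-1.373, -0.908, 0.907]
contact_force: [0.3, 0.9, -0.6]
grip_width: 0.0399
```

```bash
cat > st.py <<'E'
from fit2 import *
from scipy.spatial.transform import Rotation as R
o=get_obs(); M=R.from_rotvec(o["orientation"]).as_matrix()
yaw=np.arctan2(M[1,0],M[0,0])
print("t",o["clock"],"tcp",o["tcp_pos"].round(4),"joints",o["joints"].round(3),"yaw",round(yaw,4),"tilt",M[:2,1].round(4))
print("F",o["contact_force"].round(2),"M",o["moment"].round(3),"w",round(o["grip_width"],4))
def delta(target):
    return (M.T@(np.array(target)-o["tcp_pos"])*1000).round(2)
E
python3 - <<'E'
from st import *
print("turn ay", yaw-(q[2]+np.pi/2), "delta", delta((.5335,-.247,.2)))
E
```

```text
t 2.3 tcp [ 0.5333 -0.246   0.3951] joints [-0.271  0.27   0.763  1.605 -0.191  1.343  1.686] yaw 1.1679 tilt [-0.      0.0004]
F [ 0.31  0.95 -0.6 ] M [ 0.045 -0.024 -0.003] w 0.0399
turn ay 0.1427808501827501 delta [ -0.87 195.09  -0.59]
```

Call:
jog_arm(motion=[{"gripper": 40,"tx": -0.9,"ty": 45,"tz": -0.6,"ax": 0,"ay": 0.143,"az": 0},{"gripper": 40,"tx": 0,"ty": 45,"tz": 0,"ax": 0,"ay": 0,"az": 0},{"gripper": 40,"tx": 0,"ty": 45,"tz": 0,"ax": 0,"ay": 0,"az": 0},{"gripper": 40,"tx": 0,"ty": 45,"tz": 0,"ax": 0,"ay": 0,"az": 0},{"gripper": 40,"tx": 0,"ty": 45,"tz": 0,"ax": 0,"ay": 0,"az": 0},{"gripper": 40,"tx": 0,"ty": 35,"tz": 0,"ax": 0,"ay": 0,"az": 0}])

```text
clock: 2.9
tcp_pos: [0.532, -0.2448, 0.1323]
orientation: [-1.417, -0.796, 0.799]
contact_force: [0.8, -0.1, 0.8]
grip_width: 0.04
```

```bash
python3 - <<'E'
from st import *
print("turn ay", yaw-(q[2]+np.pi/2), "delta", delta((.5335,-.247,.077)))
grab("scene","s1");grab("top","t1")
crop("s1","s1c",200,120,320,240,5);crop("t1","t1c",160,140,270,250,5)
E
```

```text
t 2.9 tcp [ 0.532  -0.2448  0.1323] joints [-0.154  0.54   0.644  1.904 -0.426  0.841  1.737] yaw 1.0241 tilt [-0.0028  0.0009]
F [ 0.78 -0.12  0.81] M [-0.004 -0.043 -0.003] w 0.04
turn ay -0.0009700221354240757 delta [-1.08 55.32 -2.54]
```

View pics/s1c.png

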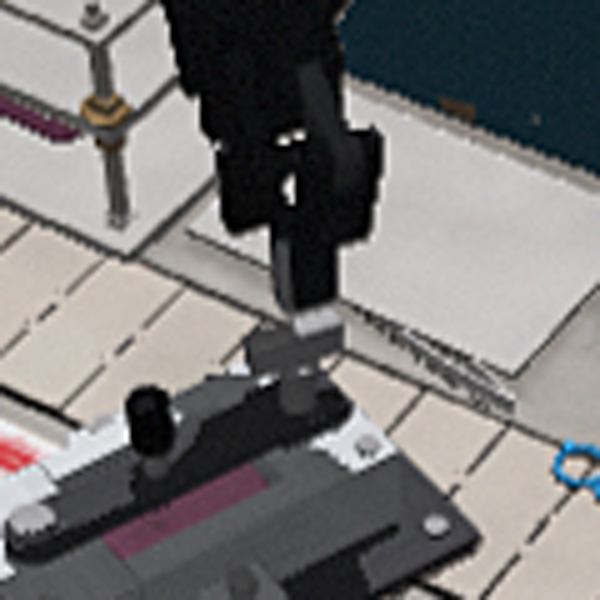

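View pics/t1c.png

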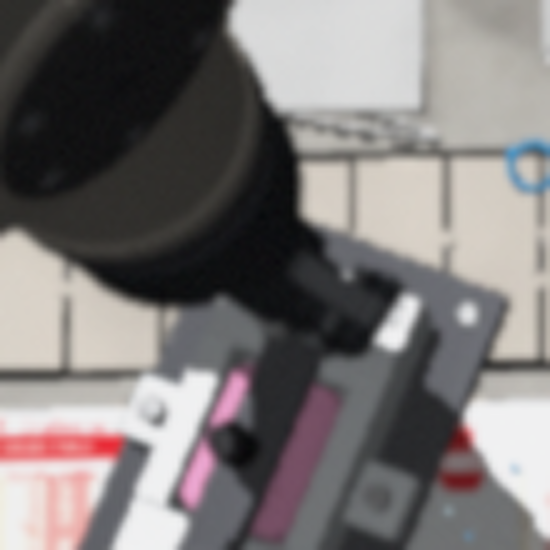

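```bash
python3 - <<'E'
from st import *
for t in (20,25,30):
  for b in (14,8): 
    P=o["tcp_pos"]+M@np.array([-t/1000,b/1000,0]); print(t,b,(proj("scene",P)-[200,120])*5, (proj("top",P)-[160,140])*5)
E
```

```text
t 3.0 tcp [ 0.53   -0.2437  0.1306] joints [-0.154  0.542  0.642  1.905 -0.425  0.843  1.736] yaw 1.0242 tilt [-0.0092  0.0028]
F [-0.39  1.86 -0.19] M [ 0.048  0.007 -0.037] w 0.0399
20 14 [292.44178718 311.53296985] [316.70730857 303.63302861]
20 8 [291.59046555 298.61328889] [313.47913649 299.85562562]
25 14 [298.45454034 320.46005832] [328.83987586 310.67658597]
25 8 [297.62728789 307.54301731] [325.69756779 306.9482841 ]
30 14 [304.50138545 329.43776283] [340.98190497 317.72563639]
30 8 [303.69848985 316.52360041] [337.92559635 314.04651368]
```

Call:
jog_arm(motion=[{"gripper": 40,"tx": 0,"ty": 0,"tz": 0,"ax": 0,"ay": 0,"az": 0},{"gripper": 40,"tx": 0,"ty": 0,"tz": 0,"ax": 0,"ay": 0,"az": 0}])

```text
clock: 3.2
tcp_pos: [0.5345, -0.2464, 0.1374]
orientation: [-1.422, -0.8, 0.796]
contact_force: [0.8, 0.4, -0.1]
grip_width: 0.0405
```

```bash
python3 - <<'E'
from st import *
print("turn ay", yaw-(q[2]+np.pi/2), "delta", delta((.5335,-.247,.077)))
grab("scene","s2")
crop("s2","s2c",230,130,290,210,9)
for z in (-.011,0,.011):
  for t in (20,31):
    for b in (14,-10): 
      P=o["tcp_pos"]+M@np.array([-t/1000,b/1000,z]); print(z,t,b,((proj("scene",P)-[230,130])*9).round(0))
E
```

```text
t 3.2 tcp [ 0.5345 -0.2464  0.1374] joints [-0.155  0.534  0.648  1.898 -0.424  0.845  1.735] yaw 1.0238 tilt [ 0.0031 -0.0011]
F [ 0.76  0.37 -0.08] M [-0.066  0.024  0.013] w 0.0405
turn ay -0.001340420475740789 delta [-1.06 60.44  0.78]
-0.011 20 14 [333. 418.]
-0.011 20 -10 [327. 323.]
-0.011 31 14 [357. 453.]
-0.011 31 -10 [352. 358.]
0 20 14 [280. 436.]
0 20 -10 [273. 341.]
0 31 14 [305. 471.]
0 31 -10 [298. 377.]
0.011 20 14 [227. 454.]
0.011 20 -10 [219. 359.]
0.011 31 14 [251. 489.]
0.011 31 -10 [244. 395.]
```

View pics/s2c.png

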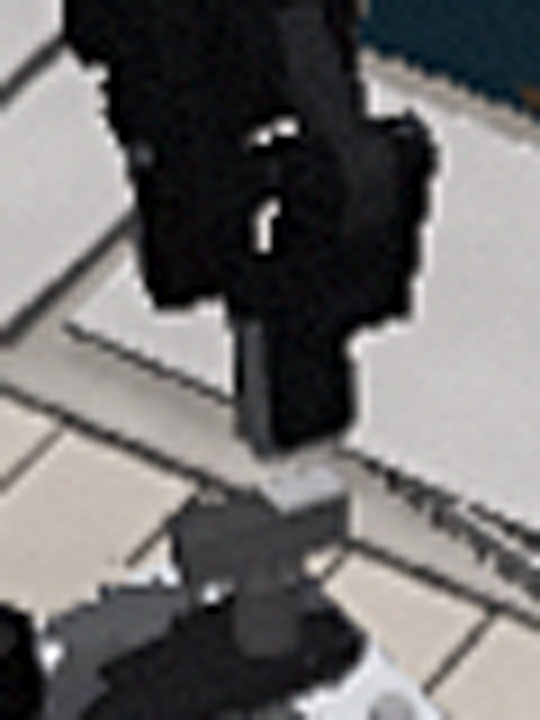

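Call:
jog_arm(motion=[{"gripper": 40,"tx": 0,"ty": 15,"tz": 0,"ax": 0,"ay": 0,"az": 0},{"gripper": 40,"tx": 0,"ty": 15,"tz": 0,"ax": 0,"ay": 0,"az": 0},{"gripper": 40,"tx": 0,"ty": 13,"tz": 0,"ax": 0,"ay": 0,"az": 0},{"gripper": 40,"tx": 0,"ty": 9,"tz": 0,"ax": 0,"ay": 0,"az": 0},{"gripper": 40,"tx": 0,"ty": 5,"tz": 0,"ax": 0,"ay": 0,"az": 0},{"gripper": 40,"tx": 0,"ty": 0,"tz": 0,"ax": 0,"ay": 0,"az": 0},{"gripper": 40,"tx": 0,"ty": 0,"tz": 0,"ax": 0,"ay": 0,"az": 0},{"gripper": 40,"tx": 0,"ty": 0,"tz": 0,"ax": 0,"ay": 0,"az": 0}])

```text
clock: 4.05
tcp_pos: [0.5336, -0.2458, 0.0788]
orientation: [-1.42, -0.798, 0.797]
contact_force: [0.4, 0.1, 0.6]
grip_width: 0.0403
```

```bash
python3 - <<'E'
from st import *
print("turn ay", yaw-(q[2]+np.pi/2), "delta", delta((.5335,-.247,.077)))
grab("scene","s3")
crop("s3","s3c",230,130,290,210,9)
E
```

```text
t 4.05 tcp [ 0.5336 -0.2458  0.0788] joints [-0.107  0.614  0.585  1.929 -0.49   0.742  1.787] yaw 1.0239 tilt [ 0.0009 -0.0003]
F [0.41 0.11 0.63] M [0.007 0.019 0.044] w 0.0403
turn ay -0.001179372350889718 delta [-1.08  1.77 -0.5 ]
```

View pics/s3c.png

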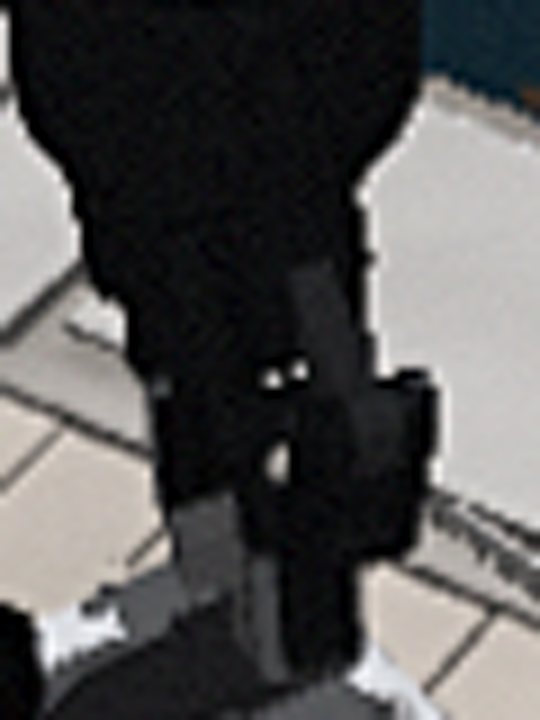

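Call:
jog_arm(motion=[{"gripper": 40,"tx": -1,"ty": 1,"tz": -0.5,"ax": 0,"ay": 0,"az": 0},{"gripper": 5,"tx": 0,"ty": 0,"tz": 0,"ax": 0,"ay": 0,"az": 0},{"gripper": 5,"tx": 0,"ty": 0,"tz": 0,"ax": 0,"ay": 0,"az": 0},{"gripper": 5,"tx": 0,"ty": 0,"tz": 0,"ax": 0,"ay": 0,"az": 0},{"gripper": 5,"tx": 0,"ty": 0,"tz": 0,"ax": 0,"ay": 0,"az": 0},{"gripper": 5,"tx": 0,"ty": 0,"tz": 0,"ax": 0,"ay": 0,"az": 0}], newtons=60)

```text
clock: 4.7
tcp_pos: [0.5335, -0.2466, 0.0775]
orientation: [-1.42, -0.798, 0.797]
contact_force: [0.7, 1.0, 2.9]
grip_width: 0.0107
```

```bash
python3 st.py
```

```text
t 4.7 tcp [ 0.5335 -0.2466  0.0775] joints [-0.104  0.617  0.583  1.928 -0.492  0.741  1.79 ] yaw 1.0241 tilt [0.0005 0.0001]
F [0.66 0.97 2.85] M [ 0.216 -0.027  0.032] w 0.0107
```

Call:
jog_arm(motion=[{"gripper": 5,"tx": 0,"ty": 0,"tz": 0,"ax": 0,"ay": 0.1,"az": 0},{"gripper": 5,"tx": 0,"ty": 0,"tz": 0,"ax": 0,"ay": 0.1,"az": 0},{"gripper": 5,"tx": 0,"ty": -0.1,"tz": 0,"ax": 0,"ay": 0.1,"az": 0},{"gripper": 5,"tx": 0,"ty": -0.1,"tz": 0,"ax": 0,"ay": 0.1,"az": 0}])

```text
clock: 5.1
tcp_pos: [0.5335, -0.2463, 0.0773]
orientation: [-1.515, -0.486, 0.486]
contact_force: [1.3, 0.5, -0.6]
grip_width: 0.0105
```

```bash
python3 st.py
```

```text
t 5.1 tcp [ 0.5335 -0.2463  0.0773] joints [-0.175  0.651  0.688  1.933 -0.587  0.768  1.471] yaw 0.6208 tilt [0.0002 0.0003]
F [ 1.28  0.53 -0.64] M [ 0.146 -0.235  0.173] w 0.0105
```

Call:
jog_arm(motion=[{"gripper": 5,"tx": 0,"ty": -0.2,"tz": 0,"ax": 0,"ay": 0.14,"az": 0},{"gripper": 5,"tx": 0,"ty": -0.2,"tz": 0,"ax": 0,"ay": 0.14,"az": 0},{"gripper": 5,"tx": 0,"ty": -0.2,"tz": 0,"ax": 0,"ay": 0.14,"az": 0},{"gripper": 5,"tx": 0,"ty": -0.2,"tz": 0,"ax": 0,"ay": 0.14,"az": 0},{"gripper": 5,"tx": 0,"ty": -0.2,"tz": 0,"ax": 0,"ay": 0.14,"az": 0},{"gripper": 5,"tx": 0,"ty": -0.2,"tz": 0,"ax": 0,"ay": 0.14,"az": 0},{"gripper": 5,"tx": 0,"ty": -0.2,"tz": 0,"ax": 0,"ay": 0.14,"az": 0},{"gripper": 5,"tx": 0,"ty": -0.2,"tz": 0,"ax": 0,"ay": 0.14,"az": 0}])

```text
clock: 5.9
tcp_pos: [0.5336, -0.2459, 0.0782]
orientation: [-1.535, 0.392, -0.392]
contact_force: [1.8, 0.7, -6.7]
grip_width: 0.0104
```

```bash
python3 st.py
```

```text
t 5.9 tcp [ 0.5336 -0.2459  0.0782] joints [-0.341  0.782  0.964  1.942 -0.843  0.888  0.572] yaw -0.5003 tilt [-0.0003  0.0003]
F [ 1.78  0.66 -6.67] M [-0.031 -0.585  0.142] w 0.0104
```

Call:
jog_arm(motion=[{"gripper": 5,"tx": 0,"ty": -0.2,"tz": 0,"ax": 0,"ay": 0.14,"az": 0},{"gripper": 5,"tx": 0,"ty": -0.2,"tz": 0,"ax": 0,"ay": 0.14,"az": 0},{"gripper": 5,"tx": 0,"ty": -0.2,"tz": 0,"ax": 0,"ay": 0.14,"az": 0},{"gripper": 5,"tx": 0,"ty": -0.2,"tz": 0,"ax": 0,"ay": 0.14,"az": 0},{"gripper": 5,"tx": 0,"ty": -0.2,"tz": 0,"ax": 0,"ay": 0.14,"az": 0},{"gripper": 5,"tx": 0,"ty": -0.2,"tz": 0,"ax": 0,"ay": 0.14,"az": 0},{"gripper": 5,"tx": 0,"ty": -0.2,"tz": 0,"ax": 0,"ay": 0.14,"az": 0},{"gripper": 5,"tx": 0,"ty": -0.2,"tz": 0,"ax": 0,"ay": 0.14,"az": 0},{"gripper": 5,"tx": 0,"ty": -0.2,"tz": 0,"ax": 0,"ay": 0.14,"az": 0}])

```text
clock: 6.8
tcp_pos: [0.5337, -0.2458, 0.0798]
orientation: [-1.114, 1.348, -1.347]
contact_force: [3.3, 0.7, -7.5]
grip_width: 0.0107
```

```bash
python3 st.py
```

```text
t 6.8 tcp [ 0.5337 -0.2458  0.0798] joints [-0.45   0.974  1.217  1.946 -1.076  1.079 -0.501] yaw -1.7602 tilt [-0.0004  0.0006]
F [ 3.31  0.73 -7.52] M [-0.049 -0.752  0.179] w 0.0107
```

Call:
jog_arm(motion=[{"gripper": 5,"tx": 0,"ty": -0.2,"tz": 0,"ax": 0,"ay": 0.14,"az": 0},{"gripper": 5,"tx": 0,"ty": -0.2,"tz": 0,"ax": 0,"ay": 0.14,"az": 0},{"gripper": 5,"tx": 0,"ty": -0.2,"tz": 0,"ax": 0,"ay": 0.14,"az": 0},{"gripper": 5,"tx": 0,"ty": -0.1,"tz": 0,"ax": 0,"ay": 0.14,"az": 0},{"gripper": 5,"tx": 0,"ty": 0,"tz": 0,"ax": 0,"ay": 0.1,"az": 0}])

```text
clock: 7.3
tcp_pos: [0.5339, -0.2459, 0.0805]
orientation: [-0.68, 1.802, -1.801]
contact_force: [2.0, -0.2, -4.9]
grip_width: 0.0107
```

```bash
python3 - <<'E'
from st import *
grab("scene","s4")
crop("s4","s4c",150,60,400,260,3)
E
```

```text
t 7.3 tcp [ 0.5339 -0.2459  0.0805] joints [-0.477  1.073  1.319  1.946 -1.166  1.183 -1.096] yaw -2.4196 tilt [-0.0003  0.0006]
F [ 2.01 -0.24 -4.86] M [-0.024 -0.734  0.229] w 0.0107
```

View pics/s4c.png

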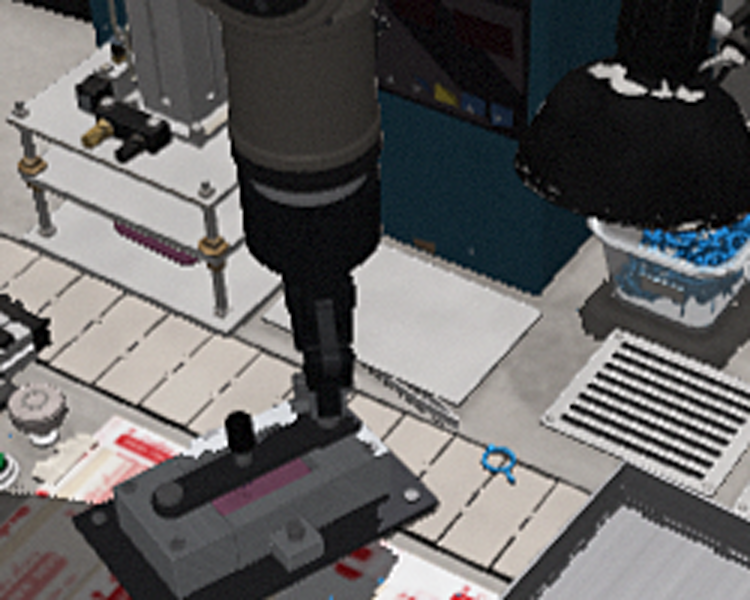

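Call:
jog_arm(motion=[{"gripper": 5,"tx": 0,"ty": 0,"tz": 0,"ax": 0,"ay": -0.06,"az": 0},{"gripper": 5,"tx": 0,"ty": 0,"tz": 0,"ax": 0,"ay": -0.14,"az": 0},{"gripper": 5,"tx": 0,"ty": -0.2,"tz": 0,"ax": 0,"ay": -0.14,"az": 0},{"gripper": 5,"tx": 0,"ty": -0.2,"tz": 0,"ax": 0,"ay": -0.14,"az": 0},{"gripper": 5,"tx": 0,"ty": -0.2,"tz": 0,"ax": 0,"ay": -0.14,"az": 0},{"gripper": 5,"tx": 0,"ty": -0.2,"tz": 0,"ax": 0,"ay": -0.14,"az": 0},{"gripper": 5,"tx": 0,"ty": -0.2,"tz": 0,"ax": 0,"ay": -0.14,"az": 0},{"gripper": 5,"tx": 0,"ty": -0.2,"tz": 0,"ax": 0,"ay": -0.14,"az": 0},{"gripper": 5,"tx": 0,"ty": -0.2,"tz": 0,"ax": 0,"ay": -0.14,"az": 0},{"gripper": 5,"tx": 0,"ty": -0.2,"tz": 0,"ax": 0,"ay": -0.14,"az": 0},{"gripper": 5,"tx": 0,"ty": -0.2,"tz": 0,"ax": 0,"ay": -0.14,"az": 0},{"gripper": 5,"tx": 0,"ty": -0.2,"tz": 0,"ax": 0,"ay": -0.14,"az": 0}])

```text
clock: 8.55
tcp_pos: [0.5334, -0.246, 0.0826]
orientation: [-1.477, 0.631, -0.631]
contact_force: [3.5, -0.7, -9.0]
grip_width: 0.0108
```

```bash
python3 st.py
```

```text
t 8.55 tcp [ 0.5334 -0.246   0.0826] joints [-0.384  0.829  1.049  1.942 -0.91   0.943  0.322] yaw -0.8077 tilt [-0.0002  0.0002]
F [ 3.48 -0.75 -9.04] M [-0.17  -0.81  -0.179] w 0.0108
```

Call:
jog_arm(motion=[{"gripper": 5,"tx": 0,"ty": -0.2,"tz": 0,"ax": 0,"ay": -0.145,"az": 0},{"gripper": 5,"tx": 0,"ty": -0.2,"tz": 0,"ax": 0,"ay": -0.145,"az": 0},{"gripper": 5,"tx": 0,"ty": -0.2,"tz": 0,"ax": 0,"ay": -0.145,"az": 0},{"gripper": 5,"tx": 0,"ty": -0.2,"tz": 0,"ax": 0,"ay": -0.145,"az": 0},{"gripper": 5,"tx": 0,"ty": -0.2,"tz": 0,"ax": 0,"ay": -0.145,"az": 0},{"gripper": 5,"tx": 0,"ty": -0.2,"tz": 0,"ax": 0,"ay": -0.145,"az": 0},{"gripper": 5,"tx": 0,"ty": -0.2,"tz": 0,"ax": 0,"ay": -0.145,"az": 0},{"gripper": 5,"tx": 0,"ty": -0.2,"tz": 0,"ax": 0,"ay": -0.145,"az": 0},{"gripper": 5,"tx": 0,"ty": -0.2,"tz": 0,"ax": 0,"ay": -0.145,"az": 0},{"gripper": 5,"tx": 0,"ty": -0.2,"tz": 0,"ax": 0,"ay": -0.145,"az": 0},{"gripper": 5,"tx": 0,"ty": -0.2,"tz": 0,"ax": 0,"ay": -0.145,"az": 0},{"gripper": 5,"tx": 0,"ty": -0.2,"tz": 0,"ax": 0,"ay": -0.145,"az": 0}])

```text
clock: 9.75
tcp_pos: [0.5328, -0.2462, 0.0852]
orientation: [-1.445, -0.727, 0.728]
contact_force: [2.4, 0.2, -7.9]
grip_width: 0.0107
```

```bash
python3 st.py
```

```text
t 9.75 tcp [ 0.5328 -0.2462  0.0852] joints [-0.14   0.618  0.634  1.928 -0.518  0.764  1.723] yaw 0.9321 tilt [-0.0008  0.0002]
F [ 2.44  0.16 -7.87] M [ 0.023 -0.408 -0.191] w 0.0107
```

Call:
jog_arm(motion=[{"gripper": 5,"tx": 0,"ty": -0.2,"tz": 0,"ax": 0,"ay": -0.145,"az": 0},{"gripper": 5,"tx": 0,"ty": -0.2,"tz": 0,"ax": 0,"ay": -0.145,"az": 0},{"gripper": 5,"tx": 0,"ty": -0.2,"tz": 0,"ax": 0,"ay": -0.145,"az": 0},{"gripper": 5,"tx": 0,"ty": -0.2,"tz": 0,"ax": 0,"ay": -0.145,"az": 0},{"gripper": 5,"tx": 0,"ty": -0.2,"tz": 0,"ax": 0,"ay": -0.145,"az": 0},{"gripper": 5,"tx": 0,"ty": -0.2,"tz": 0,"ax": 0,"ay": -0.145,"az": 0},{"gripper": 5,"tx": 0,"ty": -0.2,"tz": 0,"ax": 0,"ay": -0.145,"az": 0},{"gripper": 5,"tx": 0,"ty": -0.2,"tz": 0,"ax": 0,"ay": -0.145,"az": 0}])

```text
clock: 10.55
tcp_pos: [0.5327, -0.247, 0.0867]
orientation: [-0.916, -1.581, 1.582]
contact_force: [2.4, -0.4, -8.5]
grip_width: 0.0105
```

```bash
python3 st.py
```

```text
t 10.55 tcp [ 0.5327 -0.247   0.0867] joints [ 0.078  0.549  0.329  1.913 -0.257  0.721  2.648] yaw 2.0916 tilt [-0.0005 -0.0008]
F [ 2.41 -0.36 -8.47] M [-0.36  -0.585 -0.171] w 0.0105
```

Call:
jog_arm(motion=[{"gripper": 5,"tx": 0,"ty": 0.1,"tz": 0,"ax": 0,"ay": 0.06,"az": 0},{"gripper": 5,"tx": 0,"ty": 0,"tz": 0,"ax": 0,"ay": 0.14,"az": 0},{"gripper": 5,"tx": 0,"ty": -0.2,"tz": 0,"ax": 0,"ay": 0.145,"az": 0},{"gripper": 5,"tx": 0,"ty": -0.2,"tz": 0,"ax": 0,"ay": 0.145,"az": 0},{"gripper": 5,"tx": 0,"ty": -0.2,"tz": 0,"ax": 0,"ay": 0.145,"az": 0},{"gripper": 5,"tx": 0,"ty": -0.2,"tz": 0,"ax": 0,"ay": 0.145,"az": 0},{"gripper": 5,"tx": 0,"ty": -0.2,"tz": 0,"ax": 0,"ay": 0.145,"az": 0},{"gripper": 5,"tx": 0,"ty": -0.2,"tz": 0,"ax": 0,"ay": 0.145,"az": 0},{"gripper": 5,"tx": 0,"ty": -0.2,"tz": 0,"ax": 0,"ay": 0.145,"az": 0},{"gripper": 5,"tx": 0,"ty": -0.2,"tz": 0,"ax": 0,"ay": 0.145,"az": 0},{"gripper": 5,"tx": 0,"ty": -0.2,"tz": 0,"ax": 0,"ay": 0.145,"az": 0},{"gripper": 5,"tx": 0,"ty": -0.2,"tz": 0,"ax": 0,"ay": 0.145,"az": 0}])

```text
clock: 11.75
tcp_pos: [0.5328, -0.2458, 0.0886]
orientation: [-1.543, -0.337, 0.339]
contact_force: [2.1, 0.8, -8.3]
grip_width: 0.011
```

Call:
jog_arm(motion=[{"gripper": 5,"tx": 0,"ty": -0.2,"tz": 0,"ax": 0,"ay": 0.145,"az": 0},{"gripper": 5,"tx": 0,"ty": -0.2,"tz": 0,"ax": 0,"ay": 0.145,"az": 0},{"gripper": 5,"tx": 0,"ty": -0.2,"tz": 0,"ax": 0,"ay": 0.145,"az": 0},{"gripper": 5,"tx": 0,"ty": -0.2,"tz": 0,"ax": 0,"ay": 0.145,"az": 0},{"gripper": 5,"tx": 0,"ty": -0.2,"tz": 0,"ax": 0,"ay": 0.145,"az": 0},{"gripper": 5,"tx": 0,"ty": -0.2,"tz": 0,"ax": 0,"ay": 0.145,"az": 0},{"gripper": 5,"tx": 0,"ty": -0.2,"tz": 0,"ax": 0,"ay": 0.145,"az": 0},{"gripper": 5,"tx": 0,"ty": -0.2,"tz": 0,"ax": 0,"ay": 0.145,"az": 0},{"gripper": 5,"tx": 0,"ty": -0.2,"tz": 0,"ax": 0,"ay": 0.145,"az": 0},{"gripper": 5,"tx": 0,"ty": -0.2,"tz": 0,"ax": 0,"ay": 0.145,"az": 0},{"gripper": 5,"tx": 0,"ty": -0.2,"tz": 0,"ax": 0,"ay": 0.145,"az": 0},{"gripper": 5,"tx": 0,"ty": -0.2,"tz": 0,"ax": 0,"ay": 0.145,"az": 0}])

```text
clock: 12.95
tcp_pos: [0.5333, -0.2462, 0.0917]
orientation: [-1.321, 1.015, -1.014]
contact_force: [0.6, 1.8, -1.1]
grip_width: 0.0106
```

```bash
python3 st.py
```

```text
t 12.95 tcp [ 0.5333 -0.2462  0.0917] joints [-0.434  0.899  1.166  1.94  -0.994  1.034 -0.109] yaw -1.3093 tilt [0.0001 0.0007]
F [ 0.59  1.79 -1.15] M [ 0.253 -0.259  0.027] w 0.0106
```

Call:
jog_arm(motion=[{"gripper": 5,"tx": 0,"ty": -0.3,"tz": 0,"ax": 0,"ay": 0.1,"az": 0},{"gripper": 5,"tx": 0,"ty": -0.5,"tz": 0,"ax": 0,"ay": 0.05,"az": 0},{"gripper": 5,"tx": 0,"ty": -0.8,"tz": 0,"ax": 0,"ay": 0,"az": 0},{"gripper": 5,"tx": 0,"ty": -1,"tz": 0,"ax": 0,"ay": 0,"az": 0}])

```text
clock: 13.35
tcp_pos: [0.5332, -0.2462, 0.0942]
orientation: [-1.262, 1.123, -1.121]
contact_force: [1.7, 1.1, -2.7]
grip_width: 0.0107
```

Call:
jog_arm(motion=[{"gripper": 5,"tx": 0,"ty": -3,"tz": 0,"ax": 0,"ay": 0,"az": 0},{"gripper": 5,"tx": 0,"ty": -5,"tz": 0,"ax": 0,"ay": 0,"az": 0},{"gripper": 5,"tx": 0,"ty": -7,"tz": 0,"ax": 0,"ay": 0,"az": 0},{"gripper": 5,"tx": 0,"ty": -8,"tz": 0,"ax": 0,"ay": 0,"az": 0},{"gripper": 5,"tx": 0,"ty": -8,"tz": 0,"ax": 0,"ay": 0,"az": 0},{"gripper": 5,"tx": 0,"ty": -8,"tz": 0,"ax": 0,"ay": 0,"az": 0},{"gripper": 5,"tx": 0,"ty": -8,"tz": 0,"ax": 0,"ay": 0,"az": 0},{"gripper": 5,"tx": 0,"ty": -10,"tz": 0,"ax": 0,"ay": 0,"az": 0},{"gripper": 5,"tx": 0,"ty": -10,"tz": 0,"ax": 0,"ay": 0,"az": 0},{"gripper": 5,"tx": 0,"ty": -8,"tz": 0,"ax": 0,"ay": 0,"az": 0},{"gripper": 5,"tx": 0,"ty": -4,"tz": 0,"ax": 0,"ay": 0,"az": 0}])

```text
clock: 14.45
tcp_pos: [0.5334, -0.2469, 0.1745]
orientation: [-1.261, 1.123, -1.125]
contact_force: [0.7, -0.4, -1.0]
grip_width: 0.0107
```

```bash
python3 - <<'E'
from st import *
grab("scene","s5")
crop("s5","s5c",150,60,400,260,3)
print(delta((.52,-.475,.18)))
E
```

```text
t 14.45 tcp [ 0.5334 -0.2469  0.1745] joints [-0.502  0.843  1.316  1.889 -0.901  1.173 -0.306] yaw -1.456 tilt [ 0.0009 -0.0004]
F [ 0.72 -0.44 -1.03] M [ 0.08  -0.023  0.009] w 0.0107
[225.06  -5.38 -39.48]
```

View pics/s5c.png

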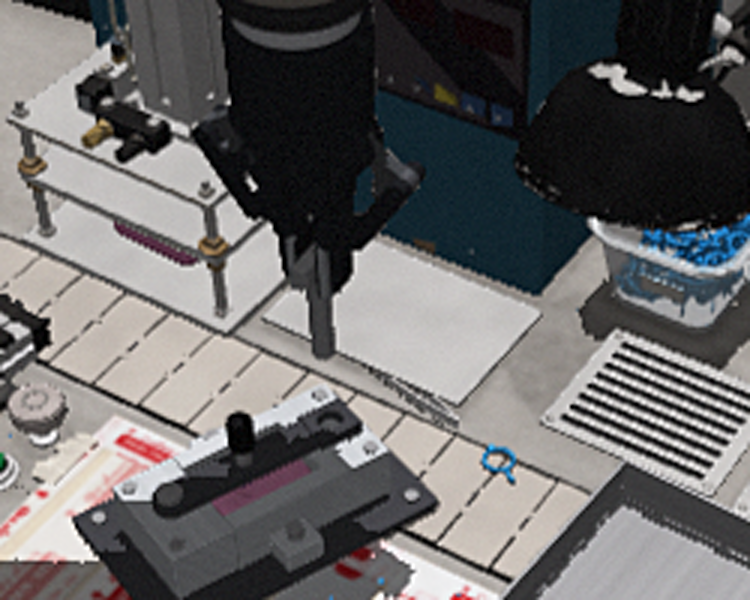

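Call:
jog_arm(motion=[{"gripper": 5,"tx": 15,"ty": 0,"tz": -2.5,"ax": 0,"ay": 0,"az": 0},{"gripper": 5,"tx": 25,"ty": 0,"tz": -4.5,"ax": 0,"ay": 0,"az": 0},{"gripper": 5,"tx": 35,"ty": 0,"tz": -6,"ax": 0,"ay": 0,"az": 0},{"gripper": 5,"tx": 35,"ty": 0,"tz": -6,"ax": 0,"ay": 0,"az": 0}])

```text
clock: 14.9
tcp_pos: [0.527, -0.3586, 0.1731]
orientation: [-1.262, 1.124, -1.123]
contact_force: [1.7, -0.7, -0.7]
grip_width: 0.0108
```

```bash
python3 - <<'E'
from st import *
print(delta((.517,-.476,.175)))
E
```

```text
t 14.9 tcp [ 0.527  -0.3586  0.1731] joints [-0.255  0.874  1.248  1.767 -0.895  1.2   -0.193] yaw -1.4547 tilt [-0.0005  0.0006]
F [ 1.75 -0.67 -0.74] M [-0.057 -0.03  -0.017] w 0.0108
[115.41  -2.01 -23.56]
```

Call:
jog_arm(motion=[{"gripper": 5,"tx": 35,"ty": 0,"tz": -7,"ax": 0,"ay": 0,"az": 0},{"gripper": 5,"tx": 35,"ty": 0,"tz": -7,"ax": 0,"ay": 0,"az": 0},{"gripper": 5,"tx": 25,"ty": 5,"tz": -6,"ax": 0,"ay": 0,"az": 0},{"gripper": 5,"tx": 14,"ty": 10,"tz": -3,"ax": 0,"ay": 0,"az": 0},{"gripper": 5,"tx": 5,"ty": 20,"tz": -1,"ax": 0,"ay": 0,"az": 0},{"gripper": 5,"tx": 0,"ty": 25,"tz": 0,"ax": 0,"ay": 0,"az": 0},{"gripper": 5,"tx": 0,"ty": 20,"tz": 0,"ax": 0,"ay": 0,"az": 0},{"gripper": 5,"tx": 0,"ty": 12,"tz": 0,"ax": 0,"ay": 0,"az": 0},{"gripper": 5,"tx": 0,"ty": 6,"tz": 0,"ax": 0,"ay": 0,"az": 0},{"gripper": 5,"tx": 0,"ty": 2,"tz": 0,"ax": 0,"ay": 0,"az": 0},{"gripper": 5,"tx": 0,"ty": 0,"tz": 0,"ax": 0,"ay": 0,"az": 0},{"gripper": 5,"tx": 0,"ty": 0,"tz": 0,"ax": 0,"ay": 0,"az": 0}])

```text
clock: 16.1
tcp_pos: [0.5164, -0.4746, 0.0745]
orientation: [-1.262, 1.123, -1.125]
contact_force: [0.6, 0.0, -0.5]
grip_width: 0.0105
```

```bash
python3 - <<'E'
from st import *
grab("scene","s6");grab("top","t6")
crop("s6","s6c",270,170,450,340,4);crop("t6","t6c",270,130,420,280,4)
E
```

```text
t 16.1 tcp [ 0.5164 -0.4746  0.0745] joints [ 0.022  1.021  1.09   1.656 -0.999  1.117 -0.051] yaw -1.4559 tilt [ 0.0009 -0.0011]
F [ 0.64  0.05 -0.48] M [0.014 0.022 0.063] w 0.0105
```

View pics/s6c.png

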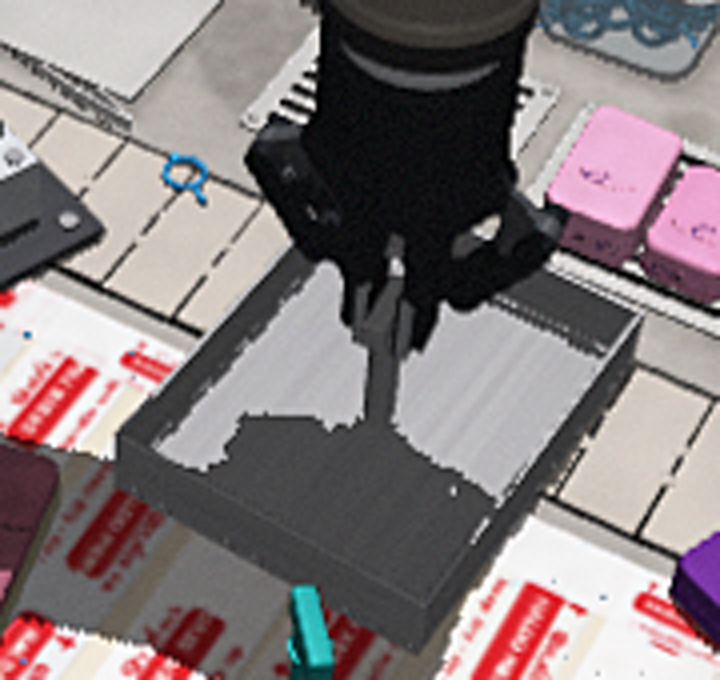

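View pics/t6c.png

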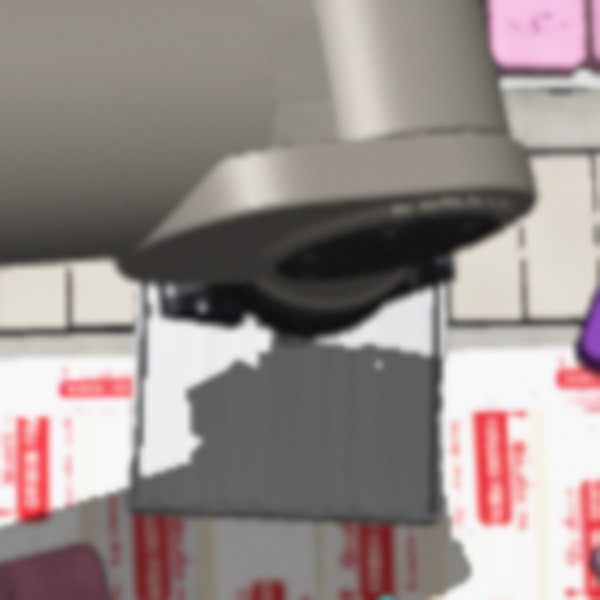

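Call:
jog_arm(motion=[{"gripper": 5,"tx": 0,"ty": 3,"tz": 0,"ax": 0,"ay": 0,"az": 0},{"gripper": 5,"tx": 0,"ty": 2,"tz": 0,"ax": 0,"ay": 0,"az": 0},{"gripper": 5,"tx": 0,"ty": 1.5,"tz": 0,"ax": 0,"ay": 0,"az": 0},{"gripper": 5,"tx": 0,"ty": 0.8,"tz": 0,"ax": 0,"ay": 0,"az": 0},{"gripper": 5,"tx": 0,"ty": 0.5,"tz": 0,"ax": 0,"ay": 0,"az": 0},{"gripper": 5,"tx": 0,"ty": 0,"tz": 0,"ax": 0,"ay": 0,"az": 0},{"gripper": 5,"tx": 0,"ty": 0,"tz": 0,"ax": 0,"ay": 0,"az": 0}])

```text
clock: 16.9
tcp_pos: [0.5171, -0.475, 0.0685]
orientation: [-1.261, 1.121, -1.126]
contact_force: [0.3, 3.1, 14.9]
grip_width: 0.011
```

Call:
jog_arm(motion=[{"gripper": 5,"tx": 0,"ty": -0.8,"tz": 0,"ax": 0,"ay": 0,"az": 0},{"gripper": 5,"tx": 0,"ty": -0.5,"tz": 0,"ax": 0,"ay": 0,"az": 0},{"gripper": 5,"tx": 0,"ty": 0,"tz": 0,"ax": 0,"ay": 0,"az": 0},{"gripper": 5,"tx": 0,"ty": 0,"tz": 0,"ax": 0,"ay": 0,"az": 0}], newtons=30)

```text
clock: 17.3
tcp_pos: [0.5167, -0.4747, 0.0685]
orientation: [-1.261, 1.122, -1.126]
contact_force: [-0.5, 1.1, 5.9]
grip_width: 0.0107
```

```bash
python3 st.py
```

```text
t 17.3 tcp [ 0.5167 -0.4747  0.0685] joints [ 0.025  1.027  1.084  1.657 -1.006  1.11  -0.047] yaw -1.4558 tilt [ 0.0017 -0.0011]
F [-0.5   1.1   5.86] M [ 0.415  0.073 -0.034] w 0.0107
```

Foot is on the floor with a light load; release in steps.

Call:
jog_arm(motion=[{"gripper": 5,"tx": 0,"ty": -0.4,"tz": 0,"ax": 0,"ay": 0,"az": 0},{"gripper": 12,"tx": 0,"ty": 0,"tz": 0,"ax": 0,"ay": 0,"az": 0},{"gripper": 16,"tx": 0,"ty": 0,"tz": 0,"ax": 0,"ay": 0,"az": 0},{"gripper": 24,"tx": 0,"ty": 0,"tz": 0,"ax": 0,"ay": 0,"az": 0},{"gripper": 34,"tx": 0,"ty": 0,"tz": 0,"ax": 0,"ay": 0,"az": 0},{"gripper": 40,"tx": 0,"ty": 0,"tz": 0,"ax": 0,"ay": 0,"az": 0},{"gripper": 40,"tx": 0,"ty": 0,"tz": 0,"ax": 0,"ay": 0,"az": 0}])

```text
clock: 18.0
tcp_pos: [0.516, -0.4741, 0.0672]
orientation: [-1.261, 1.125, -1.124]
contact_force: [-0.3, 0.1, 0.5]
grip_width: 0.0401
```

```bash
python3 - <<'E'
from st import *
grab("scene","s7")
crop("s7","s7c",270,170,450,340,4)
E
```

```text
t 18.0 tcp [ 0.516  -0.4741  0.0672] joints [ 0.025  1.028  1.082  1.658 -1.006  1.109 -0.047] yaw -1.4561 tilt [-0.0003  0.0001]
F [-0.35  0.12  0.46] M [-0.025  0.014 -0.009] w 0.0401
```

View pics/s7c.png

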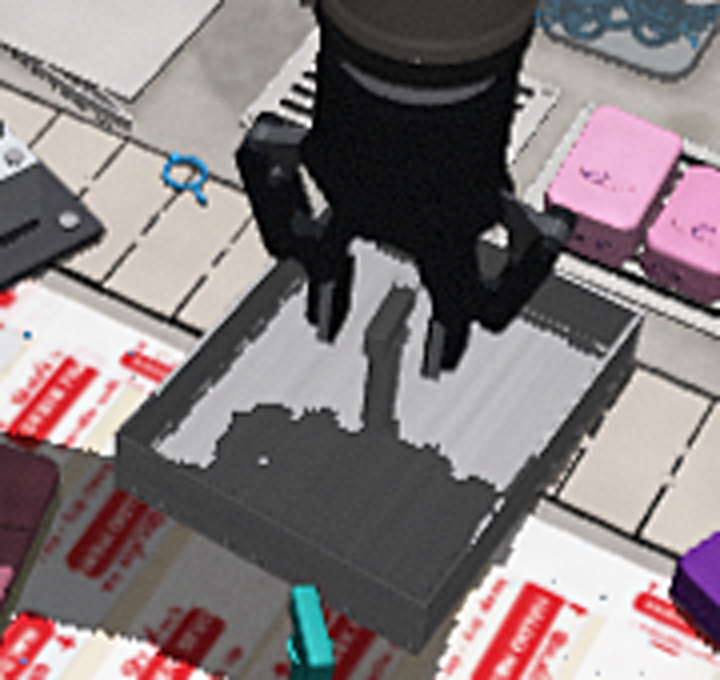

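Call:
jog_arm(motion=[{"gripper": 40,"tx": 0,"ty": -4,"tz": 0,"ax": 0,"ay": 0,"az": 0},{"gripper": 40,"tx": 0,"ty": -8,"tz": 0,"ax": 0,"ay": 0,"az": 0},{"gripper": 40,"tx": 0,"ty": -15,"tz": 0,"ax": 0,"ay": 0,"az": 0},{"gripper": 40,"tx": 0,"ty": -25,"tz": 0,"ax": 0,"ay": 0,"az": 0},{"gripper": 40,"tx": 0,"ty": -25,"tz": 0,"ax": 0,"ay": 0,"az": 0},{"gripper": 26,"tx": 0,"ty": -25,"tz": 0,"ax": 0,"ay": 0,"az": 0},{"gripper": 26,"tx": 0,"ty": -25,"tz": 0,"ax": 0,"ay": 0,"az": 0}])

```text
clock: 18.75
tcp_pos: [0.5159, -0.4744, 0.197]
orientation: [-1.261, 1.124, -1.126]
contact_force: [-0.3, -0.4, 0.0]
grip_width: 0.0263
```

```bash
python3 - <<'E'
from st import *
grab("scene","s8")
crop("s8","s8c",200,170,450,340,3)
k=w(p,(-.004,0,0)); k[2]=.19
print("knob",k,"delta",delta(k),"ay",yaw-(p[2]-np.pi/2))
E
```

```text
t 18.75 tcp [ 0.5159 -0.4744  0.197 ] joints [-0.018  0.905  1.209  1.582 -0.875  1.28  -0.125] yaw -1.4565 tilt [ 0.0008 -0.001 ]
F [-0.32 -0.4   0.03] M [ 0.004 -0.041 -0.025] w 0.0263
knob [ 0.4782264  -0.22452547  0.19      ] delta [-252.6     6.71   -8.97] ay 0.5036541623326738
```

View pics/s8c.png

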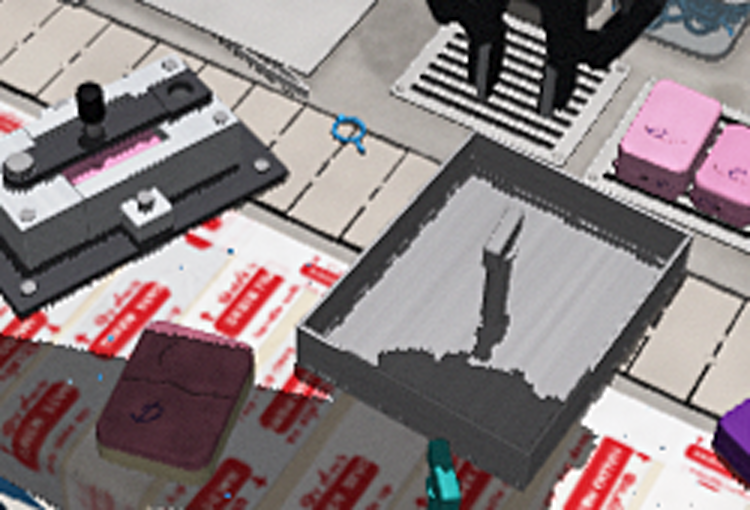

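Call:
jog_arm(motion=[{"gripper": 26,"tx": -15,"ty": 0,"tz": -0.5,"ax": 0,"ay": 0,"az": 0},{"gripper": 26,"tx": -30,"ty": 0,"tz": -1,"ax": 0,"ay": 0,"az": 0},{"gripper": 26,"tx": -40,"ty": 0,"tz": -1.5,"ax": 0,"ay": 0,"az": 0},{"gripper": 26,"tx": -45,"ty": 0,"tz": -1.5,"ax": 0,"ay": 0,"az": 0},{"gripper": 26,"tx": -45,"ty": 0,"tz": -1.5,"ax": 0,"ay": 0,"az": 0},{"gripper": 26,"tx": -40,"ty": 0,"tz": -1.5,"ax": 0,"ay": 0,"az": 0},{"gripper": 26,"tx": -25,"ty": 0,"tz": -1,"ax": 0,"ay": 0,"az": 0},{"gripper": 26,"tx": -12.6,"ty": 0,"tz": -0.5,"ax": 0,"ay": 0,"az": 0}])

```text
clock: 19.6
tcp_pos: [0.4782, -0.2217, 0.195]
orientation: [-1.26, 1.123, -1.122]
contact_force: [0.4, -0.6, -0.1]
grip_width: 0.0261
```

```bash
python3 - <<'E'
from st import *
k=w(p,(-.004,0,0)); k[2]=.08
print("delta",delta(k),"ay",yaw-(p[2]-np.pi/2))
E
```

```text
t 19.6 tcp [ 0.4782 -0.2217  0.195 ] joints [-0.614  0.746  1.397  2.01  -0.829  1.14  -0.304] yaw -1.454 tilt [0.0007 0.0017]
F [ 0.38 -0.59 -0.06] M [-0.052 -0.066  0.019] w 0.0261
delta [  2.97 114.96  -0.43] ay 0.5061531370912264
```

Call:
jog_arm(motion=[{"gripper": 26,"tx": 0,"ty": 15,"tz": 0,"ax": 0,"ay": 0,"az": 0},{"gripper": 26,"tx": 0,"ty": 25,"tz": 0,"ax": 0,"ay": 0,"az": 0},{"gripper": 26,"tx": 0,"ty": 20,"tz": 0,"ax": 0,"ay": 0,"az": 0},{"gripper": 26,"tx": 0,"ty": 10,"tz": 0,"ax": 0,"ay": 0,"az": 0},{"gripper": 26,"tx": 0,"ty": 0,"tz": 0,"ax": 0,"ay": 0,"az": 0},{"gripper": 26,"tx": 0,"ty": 0,"tz": 0,"ax": 0,"ay": 0,"az": 0}])

```text
clock: 20.2
tcp_pos: [0.4783, -0.2251, 0.125]
orientation: [-1.261, 1.124, -1.126]
contact_force: [-0.2, -0.4, 0.3]
grip_width: 0.0259
```

```bash
python3 - <<'E'
from st import *
k=w(p,(-.004,0,0)); k[2]=.08
print("delta",delta(k),"ay",yaw-(p[2]-np.pi/2))
grab("scene","s9");grab("top","t9")
crop("s9","s9c",170,120,300,250,5)
crop("t9","t9c",130,130,290,290,4)
E
```

```text
t 20.2 tcp [ 0.4783 -0.2251  0.125 ] joints [-0.535  0.811  1.266  2.061 -0.94   1.027 -0.234] yaw -1.457 tilt [ 0.0006 -0.0006]
F [-0.23 -0.37  0.32] M [ 0.032 -0.032  0.044] w 0.0259
delta [-0.65 44.97 -0.07] ay 0.5031440771965034
```

View pics/s9c.png

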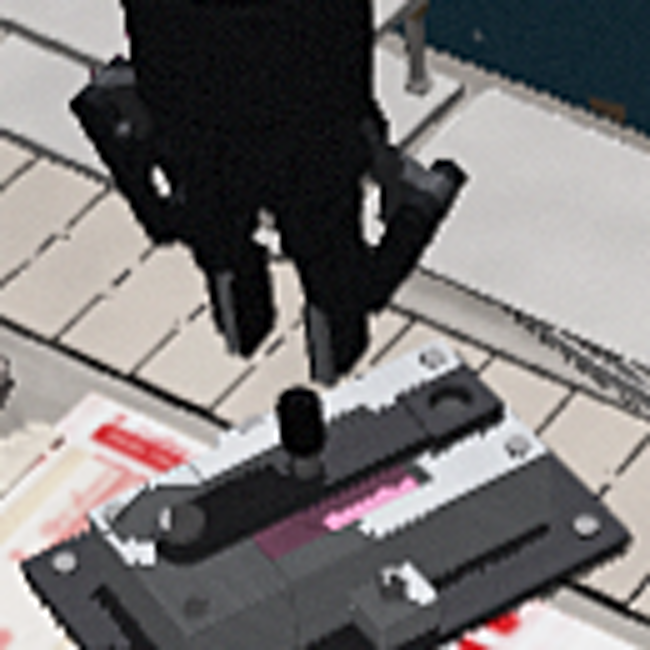

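View pics/t9c.png

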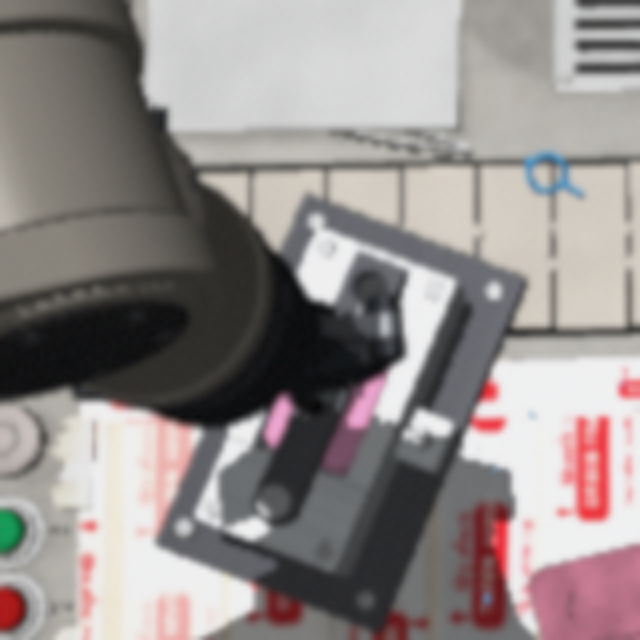

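```bash
python3 - <<'E'
from st import *
print(tri(S(330,136),T(233,290)))
print(ray("scene",170+(300.5)/5-.5,120+393/5-.5,.089), ray("scene",*S(330,136),.089), ray("top",*T(233,290),.089))
E
```

```text
t 20.3 tcp [ 0.4787 -0.225   0.1253] joints [-0.536  0.81   1.267  2.061 -0.94   1.027 -0.234] yaw -1.4565 tilt [ 0.0014 -0.0008]
F [-0.25 -0.47  0.82] M [ 0.01  -0.038  0.04 ] w 0.0261
(array([ 0.47670058, -0.22729284,  0.09418042]), array([0.72718119]))
[ 0.48357356 -0.22278426  0.089     ] [ 0.48113953 -0.22454861  0.089     ] [ 0.47670114 -0.2250011   0.089     ]
```

Call:
jog_arm(motion=[{"gripper": 32,"tx": 0,"ty": 5,"tz": 0,"ax": 0,"ay": 0,"az": 0},{"gripper": 32,"tx": 0,"ty": 8,"tz": 0,"ax": 0,"ay": 0,"az": 0},{"gripper": 32,"tx": 0,"ty": 8,"tz": 0,"ax": 0,"ay": 0,"az": 0},{"gripper": 32,"tx": 0,"ty": 8,"tz": 0,"ax": 0,"ay": 0,"az": 0},{"gripper": 32,"tx": 0,"ty": 8,"tz": 0,"ax": 0,"ay": 0,"az": 0},{"gripper": 32,"tx": 0,"ty": 5,"tz": 0,"ax": 0,"ay": 0,"az": 0},{"gripper": 32,"tx": 0,"ty": 0,"tz": 0,"ax": 0,"ay": 0,"az": 0}])

```text
clock: 21.0
tcp_pos: [0.4778, -0.2241, 0.0816]
orientation: [-1.262, 1.125, -1.123]
contact_force: [-0.0, -0.1, 1.1]
grip_width: 0.0321
```

```bash
python3 - <<'E'
from st import *
grab("scene","s10")
crop("s10","s10c",170,120,300,250,5)
E
```

```text
t 21.0 tcp [ 0.4778 -0.2241  0.0816] joints [-0.491  0.855  1.183  2.085 -1.016  0.963 -0.187] yaw -1.4562 tilt [-0.0012  0.0004]
F [-0.01 -0.1   1.07] M [-0.007  0.026  0.024] w 0.0321
```

View pics/s10c.png

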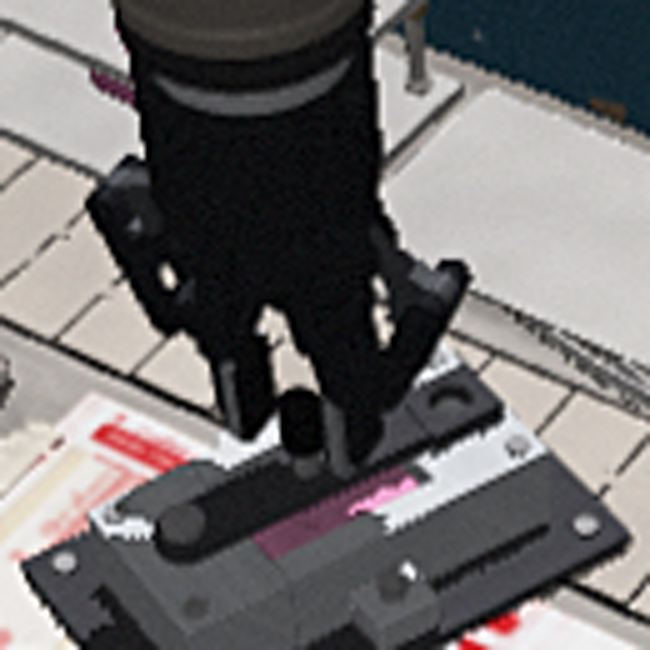

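```bash
python3 - <<'E'
from st import *
pv=w(p,(-.054,0,0)); k=w(p,(-.004,0,0))
x=M[:,0]; tc=k-.008*x; tc[2]=.0805
print("approach",delta(tc))
r=tc-pv; r[2]=0
for d in (.09,.1):
    Rz=R.from_rotvec([0,0,d]).as_matrix()
    print(d,(M.T@((Rz-np.eye(3))@r)*1000).round(2), "ay",-d)
E
```

```text
t 21.05 tcp [ 0.478  -0.2243  0.0821] joints [-0.491  0.854  1.183  2.085 -1.016  0.963 -0.187] yaw -1.4562 tilt [-0.0007  0.0001]
F [-0.29 -0.28 -0.43] M [-0.052 -0.037 -0.047] w 0.0321
approach [-7.73  1.57  0.17]
0.09 [-4.   -0.    1.27] ay -0.09
0.1 [-4.45 -0.    1.39] ay -0.1
```

Call:
jog_arm(motion=[{"gripper": 32,"tx": -2.5,"ty": 0,"tz": 0,"ax": 0,"ay": 0,"az": 0},{"gripper": 32,"tx": -2.5,"ty": 0,"tz": 0,"ax": 0,"ay": 0,"az": 0},{"gripper": 32,"tx": -2.5,"ty": 0,"tz": 0,"ax": 0,"ay": 0,"az": 0},{"gripper": 32,"tx": -4.45,"ty": 0,"tz": 1.4,"ax": 0,"ay": -0.1,"az": 0},{"gripper": 32,"tx": -4.45,"ty": 0,"tz": 1.4,"ax": 0,"ay": -0.1,"az": 0},{"gripper": 32,"tx": -4.45,"ty": 0,"tz": 1.4,"ax": 0,"ay": -0.1,"az": 0}])

```text
clock: 21.65
tcp_pos: [0.4789, -0.203, 0.0826]
orientation: [-1.379, 0.895, -0.896]
contact_force: [-0.3, -1.5, -1.3]
grip_width: 0.032
```

```bash
python3 - <<'E'
from st import *
grab("scene","s11")
crop("s11","s11c",170,120,300,250,5)
E
```

```text
t 21.65 tcp [ 0.4789 -0.203   0.0826] joints [-0.517  0.796  1.134  2.103 -0.964  0.907  0.039] yaw -1.1519 tilt [ 0.0006 -0.0011]
F [-0.33 -1.53 -1.27] M [-0.283 -0.061  0.025] w 0.032
```

View pics/s11c.png

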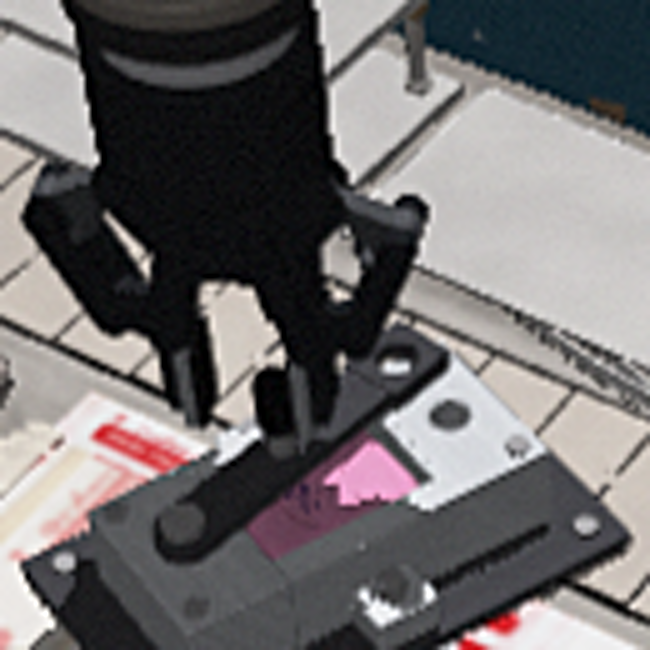

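Bar swings freely (force ~1.5 N); continue.

Call:
jog_arm(motion=[{"gripper": 32,"tx": -4.45,"ty": 0,"tz": 1.4,"ax": 0,"ay": -0.1,"az": 0},{"gripper": 32,"tx": -4.45,"ty": 0,"tz": 1.4,"ax": 0,"ay": -0.1,"az": 0},{"gripper": 32,"tx": -4.45,"ty": 0,"tz": 1.4,"ax": 0,"ay": -0.1,"az": 0},{"gripper": 32,"tx": -4.45,"ty": 0,"tz": 1.4,"ax": 0,"ay": -0.1,"az": 0},{"gripper": 32,"tx": -4.45,"ty": 0,"tz": 1.4,"ax": 0,"ay": -0.1,"az": 0},{"gripper": 32,"tx": -4.45,"ty": 0,"tz": 1.4,"ax": 0,"ay": -0.1,"az": 0}])

```text
clock: 22.3
tcp_pos: [0.4699, -0.1769, 0.0827]
orientation: [-1.527, 0.432, -0.435]
contact_force: [2.1, -1.0, -2.2]
grip_width: 0.0321
```

```bash
python3 - <<'E'
from st import *
grab("scene","s12")
crop("s12","s12c",170,120,300,250,5)
pv=w(p,(-.054,0,0)); t=o["tcp_pos"]+.008*M[:,0]-pv; print("ang",np.arctan2(t[1],t[0])-p[2],"r",np.hypot(*t[:2]))
E
```

```text
t 22.3 tcp [ 0.4699 -0.1769  0.0827] joints [-0.516  0.678  1.018  2.142 -0.844  0.796  0.496] yaw -0.5533 tilt [ 0.0018 -0.0006]
F [ 2.1  -0.98 -2.25] M [-0.086 -0.472 -0.001] w 0.0321
ang 0.8887120780959932 r 0.05097854970896317
```

View pics/s12c.png

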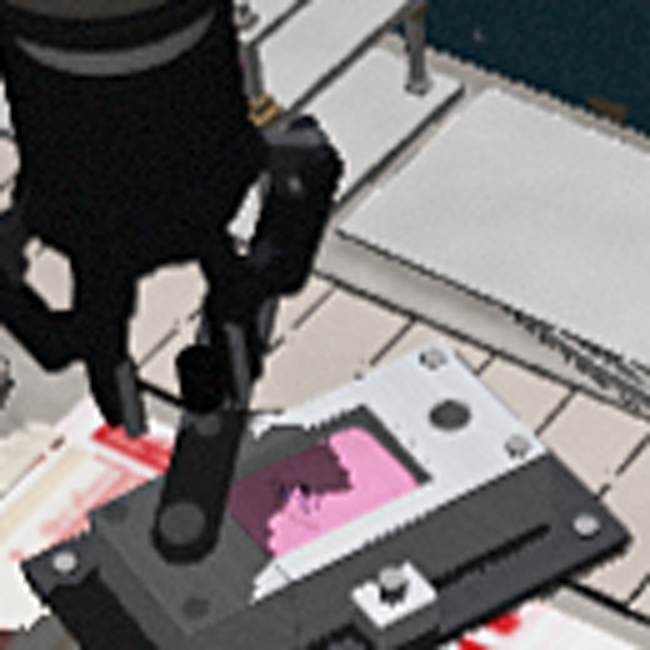

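Call:
jog_arm(motion=[{"gripper": 32,"tx": -4.45,"ty": 0,"tz": 1.4,"ax": 0,"ay": -0.1,"az": 0},{"gripper": 32,"tx": -4.45,"ty": 0,"tz": 1.4,"ax": 0,"ay": -0.1,"az": 0},{"gripper": 32,"tx": -4.45,"ty": 0,"tz": 1.4,"ax": 0,"ay": -0.1,"az": 0},{"gripper": 32,"tx": -3.1,"ty": 0,"tz": 1,"ax": 0,"ay": -0.07,"az": 0},{"gripper": 32,"tx": -1.8,"ty": 0,"tz": 0.6,"ax": 0,"ay": -0.04,"az": 0},{"gripper": 32,"tx": 0,"ty": 0,"tz": 0,"ax": 0,"ay": 0,"az": 0},{"gripper": 32,"tx": 3,"ty": 0,"tz": 0,"ax": 0,"ay": 0,"az": 0},{"gripper": 32,"tx": 3,"ty": 0,"tz": 0,"ax": 0,"ay": 0,"az": 0},{"gripper": 32,"tx": 0,"ty": 0,"tz": 0,"ax": 0,"ay": 0,"az": 0}])

```text
clock: 23.25
tcp_pos: [0.4606, -0.166, 0.0823]
orientation: [-1.568, 0.116, -0.115]
contact_force: [-0.0, -1.1, -1.0]
grip_width: 0.0319
```

```bash
python3 - <<'E'
from st import *
grab("scene","s13");grab("top","t13")
crop("s13","s13c",150,120,300,250,5);crop("t13","t13c",110,150,270,300,5)
pv=w(p,(-.054,0,0)); t=o["tcp_pos"]+.002*M[:,0]-pv; print("ang",np.arctan2(t[1],t[0])-p[2],"r",np.hypot(*t[:2]))
E
```

```text
t 23.25 tcp [ 0.4606 -0.166   0.0823] joints [-0.487  0.605  0.927  2.167 -0.748  0.731  0.801] yaw -0.1472 tilt [-0.0003 -0.0006]
F [-0.02 -1.14 -0.96] M [-0.03   0.037  0.026] w 0.0319
ang 1.2977730719117653 r 0.04976951380685044
```

View pics/s13c.png

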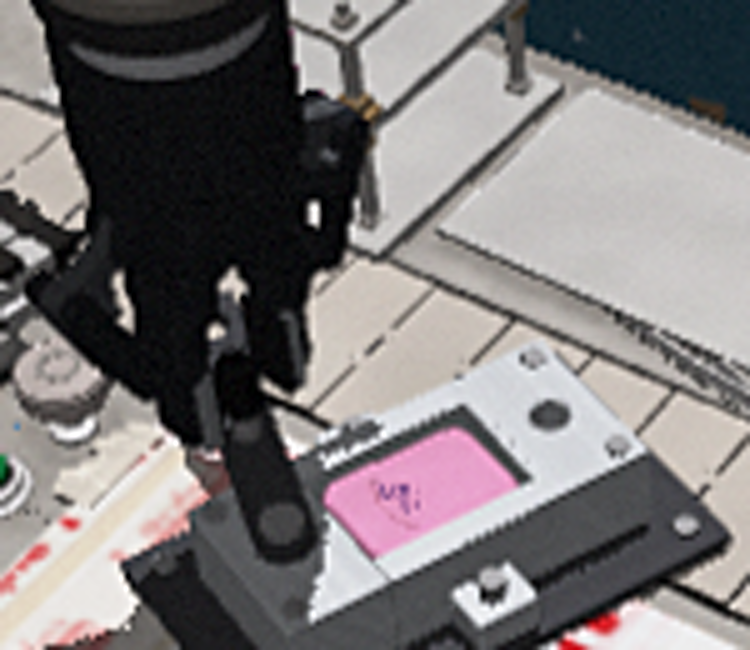

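View pics/t13c.png

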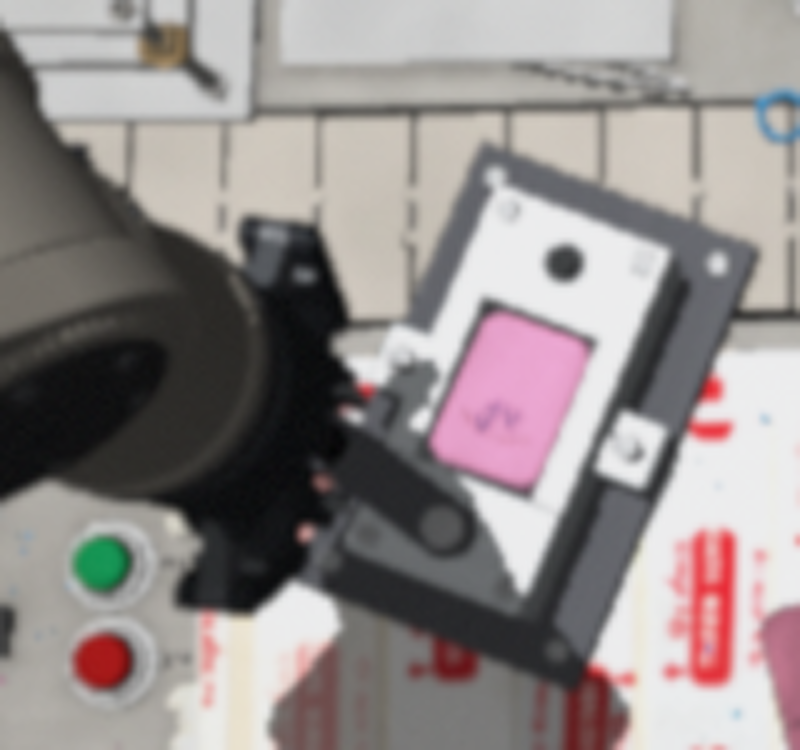

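Call:
jog_arm(motion=[{"gripper": 36,"tx": -1,"ty": 0,"tz": 0,"ax": 0,"ay": 0,"az": 0},{"gripper": 40,"tx": 0,"ty": 0,"tz": 0,"ax": 0,"ay": 0,"az": 0},{"gripper": 40,"tx": 0,"ty": -6,"tz": 0,"ax": 0,"ay": 0,"az": 0},{"gripper": 40,"tx": 0,"ty": -12,"tz": 0,"ax": 0,"ay": 0,"az": 0},{"gripper": 40,"tx": 0,"ty": -20,"tz": 0,"ax": 0,"ay": 0,"az": 0},{"gripper": 40,"tx": 0,"ty": -30,"tz": 0,"ax": 0,"ay": 0,"az": 0},{"gripper": 40,"tx": 0,"ty": -30,"tz": 0,"ax": 0,"ay": 0,"az": 0},{"gripper": 40,"tx": 0,"ty": -30,"tz": 0,"ax": 0,"ay": 0,"az": 0}])

```text
clock: 24.15
tcp_pos: [0.459, -0.1658, 0.2123]
orientation: [-1.568, 0.115, -0.115]
contact_force: [1.1, -0.1, 0.3]
grip_width: 0.0399
```

```bash
python3 - <<'E'
from st import *
grab("scene","s14");grab("top","t14")
crop("s14","s14c",150,150,290,280,5.5);crop("t14","t14c",130,150,270,300,5)
E
```

```text
t 24.15 tcp [ 0.459  -0.1658  0.2123] joints [-0.729  0.426  1.219  2.076 -0.49   0.97   0.605] yaw -0.147 tilt [0.0001 0.0002]
F [ 1.07 -0.11  0.33] M [ 0.02  -0.051 -0.023] w 0.0399
```

View pics/s14c.png

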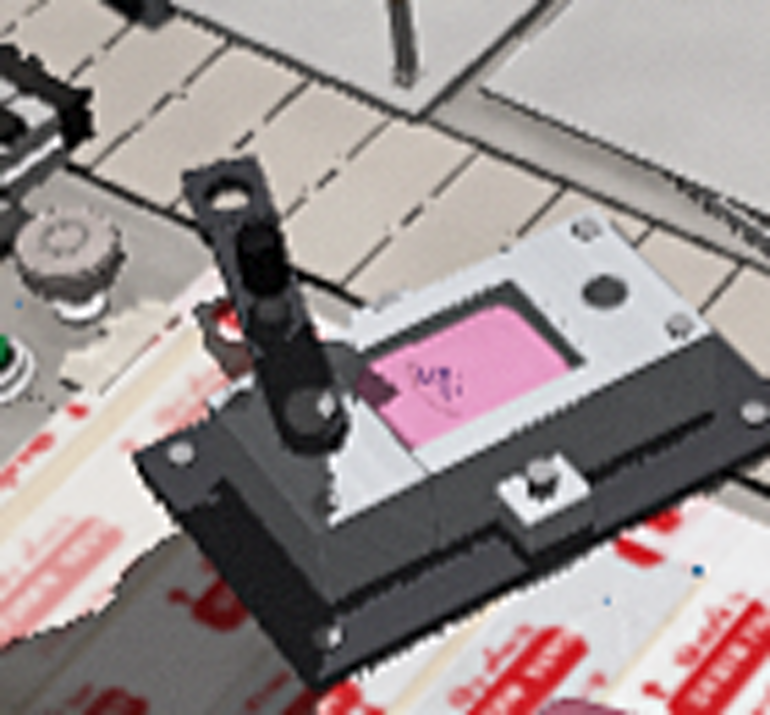

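View pics/t14c.png

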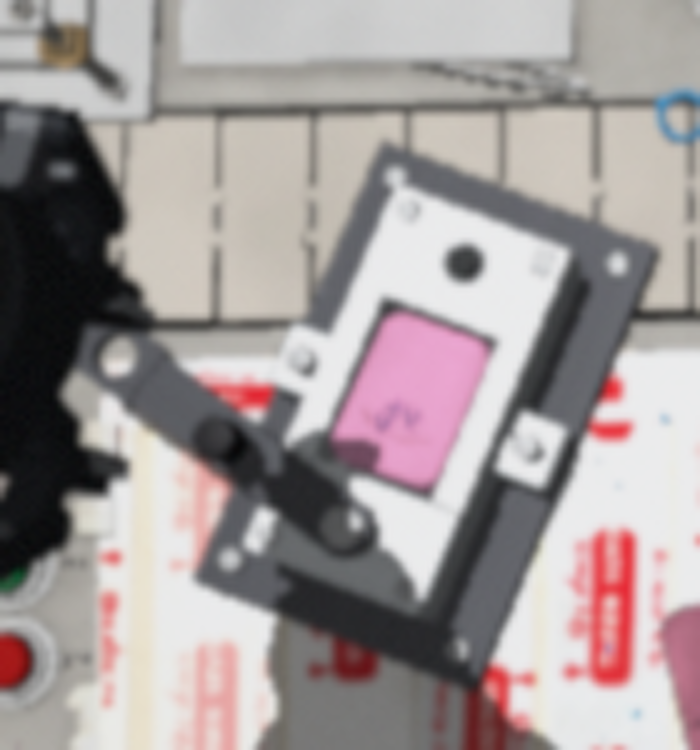

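View pics/s14.png

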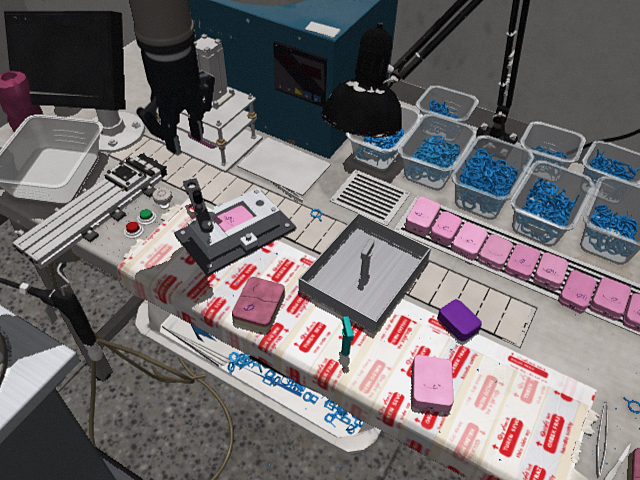

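```bash
python3 - <<'E'
from st import *
pv=w(p,(-.054,0,0))
a=ray("scene",150+232.5/5.5-.5,150+193.5/5.5-.5,.055)-pv; b=ray("top",130+118/5-.5,150+357/5-.5,.055)-pv
pt=ray("top",130+345/5-.5,150+525/5-.5,.06)-pv
for v in (a,b,b-pt): print(np.degrees(np.arctan2(v[1],v[0])-p[2]),np.hypot(v[0],v[1]))
# change of static things vs start, in px of top image
A=cv2.imread("pics/top0.png");B=cv2.imread("pics/t14.png")
for n,(x0,y0,x1,y1) in {"openmould":(258,262,308,320),"turq":(360,277,382,302),"purple":(412,196,452,232),"pink":(415,255,462,306)}.items():
    t=A[y0:y1,x0:x1].astype(np.float32); s=B[y0:y1,x0:x1].astype(np.float32)
    print(n,cv2.phaseCorrelate(t.mean(2),s.mean(2)))
E
```

```text
t 24.25 tcp [ 0.4612 -0.1667  0.2142] joints [-0.73   0.424  1.221  2.073 -0.491  0.968  0.606] yaw -0.1465 tilt [ 0.0061 -0.0005]
F [ 1.19  0.51 -0.11] M [-0.029  0.019 -0.016] w 0.0396
73.43247348135213 0.11073226411448597
75.93849929569025 0.10912717170638678
75.41473203792961 0.10891275417309336
openmould ((0.01548171551423394, 0.028742837892416162), 1.0000251948038736)
turq ((0.0012448105657902886, 0.5036062844310738), 0.9982366913557053)
purple ((0.018642404679624747, -0.007682043521572979), 1.0038300527466668)
pink ((0.034118270509228665, 0.005043775929120642), 1.0060426307681165)
```

Call:
jog_arm(motion=[{"gripper": 40,"tx": 0,"ty": 0,"tz": 0,"ax": 0,"ay": 0,"az": 0},{"gripper": 40,"tx": 0,"ty": 0,"tz": 0,"ax": 0,"ay": 0,"az": 0},{"gripper": 40,"tx": 0,"ty": 0,"tz": 0,"ax": 0,"ay": 0,"az": 0}])

```text
clock: 24.55
tcp_pos: [0.4587, -0.1653, 0.2097]
orientation: [-1.568, 0.116, -0.114]
contact_force: [0.0, 0.1, 0.1]
grip_width: 0.0397
```

```bash
python3 -c "
from bench import ticket
print(ticket.hand_in())"
```

```text
the job is handed in; nothing more can be done
None
```

The pin is out and in the tray, the bar is swung aside so the mould lies open, and the job was handed in at about 24.6 s of the 72 s allowed.

- **Pin:** I gripped the T-handle and twisted it to and fro while easing it up at about 1.4 mm per radian. The pull measured 9 N at most, below the frame's weight of about 15 N. The pin came free after about 14 mm, and I stood it upright near the middle of the tray.
- **Bar:** I then pushed it counter-clockwise by its knob. It now stands about 75° from its start; the scene camera gave 73° and the top camera 76°.
- **Frame and mould:** In the pictures the frame looked seated throughout. I had no direct reading of its lift. The mould is still in its pocket.
- **Other things:** The open mould half and the purple and pink pieces show no shift in the images. The turquoise pin's patch differs by half a pixel. I put that down to the changed shadow, since the arm never went near it.
- **Robot:** It ended well above the work, reading essentially zero contact force.

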